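Push a sheet blank out over the end of the trimming ledge

TASK

Swing the red stop at the open end of the grey ledge well out of the way (about a quarter turn), then push the aluminium blank flush against the ledge's back fence and along it until all of its blue end band, and at most a centimetre of bare metal, sticks out past the open end. Only push with the fingers: the blank stays flat and is never lifted. Leave the stop open and the other things on the bench where they stand.

Things in the scene. Friction and masses are not known exactly. Their poses are not given: they have to be found in the camera images.
- ledge: grey ledge fixed to the bench: flat bed 130 x 240 mm, its top 30 mm above the bench. Origin on the bench; in its axes the bed spans x -70 to +60, y -120 to +120 mm, z up; the open end is at y = -120. Along the far side an aluminium fence, its face at x = +45 mm, its top at 42 mm. Its place and direction vary.
- ledge_end (a point): middle of the open end's edge on top of the bed (x = 0, y = -120, z = 30 mm in the ledge's axes, same axis directions)
- stop (a joint): angle (rad) of the red stop, a bar 8 mm thick, 112 mm long, 28 to 44 mm above the bench, on an upright pivot behind the fence. 0: across the open end, along the ledge's -x from the pivot; grows as its free end swings away from the ledge (anticlockwise from above); 1.57: along the ledge's -y; limit 1.75. Starts at 0 to 0.3; light friction (under 1 N at the peg), stays where left.
- stop_pivot (a point): on the stop's pivot axis, 48 mm above the bench; at x = 70, y = -128 mm in the ledge's axes
- stop_peg (a point): top centre of the upright black peg near the stop's free end, 100 mm from the pivot: 14 mm thick, its top 82 mm above the bench, standing 38 mm clear above the bar
- blank: flat aluminium blank, 90 mm (x) by 120 mm (y) by 6 mm thick, 0.14 to 0.28 kg, loose on the bed. Origin at the centre of its underside. The last 30 mm at its -y end, towards the open end, is blue. Starts turned by up to 0.1 rad and up to 20 mm off the fence; flush at the fence its axes lie along the ledge's and its origin at the ledge's x = 0.
- blank_lead (a point): middle of the blank's blue end edge, on its top face (x = 0, y = -60 mm in the blank's axes)
- blank_back (a point): middle of the blank's long edge that faces the fence, on its top face (x = +45, y = 0 mm in the blank's axes)
- oil_bottle: plastic oil bottle with a red spout, 46 mm across, 150 mm tall, a bystander standing loose on the bench; origin at the centre of its underside
- paste_tin: shallow round tin, 64 mm across, 35 mm high, a bystander standing loose on the bench; origin at the centre of its underside
- test_shaft: stepped steel shaft standing on end, 24 mm across, 59 mm tall, on the lower plywood right of the ledge, 15 mm below the bench top, a bystander standing loose on the bench; origin at the centre of its underside
- bush: bronze bush, 34 mm across, 26 mm high, a bystander standing loose on the bench; origin at the centre of its underside

How it is judged:
By the outcome, as a careful person would: the job done as asked, in the order asked, and still so for the second after the job is handed in, with the robot touching nothing.
It also fails if it takes over 64 s, if anything falls off the work surface, if the arm or the gripper's body presses on something with over 40 N, if the wrist force passes 120 N, or if a joint passes its speed limit or range.

ROBOT

A 6-joint arm with a two-finger parallel gripper is mounted at the origin on a cart in front of the work surface, level with it; the furniture and walls round the work are solid. World frame = base frame: x ahead of the robot, y to its left, z up, the work surface at z = 0. Lengths are in m, angles in rad, forces in N, time in s.
With the tool pointing down it reaches from about 0.325 to 1 m from the base axis. Payload 5.1 kg.
Tool frame: the origin (TCP) lies between the finger pads; the fingertips stand ahead of it and the grasp point (between the pads) lies 11 mm behind it (tcp_to_tips is the z of the fingertips in the tool frame, in m); z points along the fingers, y is the line along which they close (so a half turn about z gives the same grasp; the last joint's range is limited). The gripper opens to 85 mm and grips with 20 to 120 N. Pads are 22 mm wide; open, the fingers measure 114 mm over their backs; the gripper's body (76 mm by 85 mm) begins 54 mm behind the grasp point. The pads swing forward as they close: fully open they stand 13 mm farther back than shut.
Start: joints at [1.087, 0.124, 1.65, -0, 1.367, -0.083], TCP at [0.254, 0.598, 0.212] pointing down, gripper open.
Joint ranges: [-2.61, 2.61], [-1.02, 2.33], [0.03, 2.71], [-1.35, 4.49], [0.32, 2.68], [-2.91, 2.91]. Speed limits (rad/s): [2.57, 2.57, 3.14, 3.14, 3.14, 3.14].

INTERFACE

Orientations are given as a rotation vector (axis times angle).
In Python, from plant import get_obs, camera, calibration, sign_off, tcp_to_tips gives the robot as it stands.
- The arm moves only by the tool drive_tool, never from a script. Its argument "targets" is a list of rows, each an object of numbers: "x", "y", "z": the shift along the tool's x, y, z in m; "wx", "wy", "wz": the turn, a rotation vector about the tool's x, y, z in degrees. In form: [{"x": .., "y": .., "z": .., "wx": .., "wy": .., "wz": ..}, ...]. A call has exactly 8 rows; each row is the pose to reach, as a shift and turn from the pose commanded when the call began, along the tool's axes at that moment; what a row does not reach only later rows make up. A row lasts 1/12 s, in which the tool goes at most 41.7 mm and 7.16 degrees, less where a joint would pass 70% of its speed; a pose out of reach is approached as far as the arm can. A call with a gripper value outside its range is refused whole. "fingers" is the closure, from 0 (fully open) to 1 (shut), set as the call begins (left out, the last holds). The fingers move at their own pace and stop on an object; the grip force is fixed at half the most. Time passes only in rows, so rows that repeat a pose let the fingers close, or fill a call up. It gives the time, the measured TCP pose, the force, the opening and the grip force at its end, in the units of the state.
- get_obs(): the state, without advancing time (a new reading comes with each control period).
- camera(name): name is "scene" or "top" or "wrist"; returns (picture, depth): 420x560x3 uint8, blue, green, red; 420x560 float32, m along the optical axis (not along the pixel's ray), 0 where there is no reading.
- calibration(name): a dict with "mtx" (3x3 intrinsics, pixels), "extrinsics" (4x4, takes a point from world to camera coordinates); the wrist camera has in their place "tool_from_camera" (4x4, takes a point from camera to tool coordinates, whose origin is the TCP and whose axes are the flange's). Camera axes: x right, y down, z forward; pixel columns grow to the right and rows downward; lengths in m; the calibration is good to about 2 mm. A picture is of the moment at which its call begins: read the wrist's pose just before it. calibration takes no time and is no camera call.
- sign_off(): hands the job in; it is judged then, once.
The state is a dict: "time": time; "qpos": joint angles; "qvel": joint speeds; "joint_efforts": joint torques, N m; "ee_pos": TCP position; "ee_rot": TCP orientation; "force": force on the tool from outside, world axes, zero at the start; "wrist_torque": the same for the moment, N m; "gripper_width": finger opening in m; "gripper_force": force on a finger pad.
Only numpy, scipy, OpenCV 4.12 (cv2) and the standard library are available. Lean on these libraries where they do the work, as an engineer would, in place of code of your own. Each camera call takes 0.05 s, during which the arm holds its last target. There are 200 camera calls.

## Working session

There is one attempt and no reset: what is moved stays moved. The work goes in short steps, Python scripts to look and compute and a tool call to move; the robot and the scene stay as the last step left them, time stands still between calls to the robot, and variables do not carry over. Pictures are saved under pics/ and viewed, at most 10 in all, crops included, and the job is handed in when it is done.

Besides the shell and the picture viewer there is one more tool, called after "Call:" by a JSON object that holds its "fn" and its "kwargs". drive_tool: Moves the arm, as the interface text tells. Its arguments: {"type":"object","properties":{"targets":{"type":"array"},"fingers":{"type":"number"}},"required":["targets"]}

```bash
mkdir -p pics; ls; python3 - <<'E'
from plant import *
import cv2,numpy as np
o=get_obs();print(o,tcp_to_tips)
for n in("top","scene"):
    p,d=camera(n);cv2.imwrite(f"pics/{n}0.png",p);np.savez(f"/tmp/{n}0",p=p,d=d)
    c=calibration(n);print(n,c)
E
```

```text
pics
{'time': 0.0, 'qpos': array([ 1.08740082e+00,  1.24530865e-01,  1.65170297e+00,  1.78828851e-05,
        1.36747983e+00, -8.25977628e-02]), 'qvel': array([-4.58960667e-04,  7.62924283e-04, -1.76321370e-05,  9.79462470e-04,
       -6.38897951e-04, -5.40179636e-04]), 'joint_efforts': array([-3.58558347e-03, -4.23617828e+01, -3.65440822e+01, -4.57159995e-04,
        6.98269898e-03,  2.23622550e-06]), 'ee_pos': array([0.25331264, 0.5978931 , 0.21031926]), 'ee_rot': array([-0.62525019, -3.07812116,  0.00319085]), 'force': array([ 0.61819451,  0.47933954, -0.1366776 ]), 'wrist_torque': array([ 0.00971334, -0.02772829,  0.03024651]), 'gripper_force': 0.0, 'gripper_width': 0.08500970586365095} 0.008
top {'mtx': array([[499.31199551,   0.        , 279.84527712],
       [  0.        , 499.31199551, 206.15376129],
       [  0.        ,   0.        ,   1.        ]]), 'extrinsics': array([[ 0.00184367, -0.9999879 , -0.0045605 ,  0.24057342],
       [-0.99651175, -0.00145673, -0.08343988,  0.54720085],
       [ 0.08343223,  0.00469843, -0.99650238,  1.10472839],
       [ 0.        ,  0.        ,  0.        ,  1.        ]])}
scene {'mtx': array([[457.37463685,   0.        , 282.58213142],
       [  0.        , 457.37463685, 215.55783813],
       [  0.        ,   0.        ,   1.        ]]), 'extrinsics': array([[ 0.46998841, -0.88262956, -0.00871578, -0.05708482],
       [-0.62239074, -0.32438067, -0.71232503,  0.47944857],
       [ 0.6258919 ,  0.34020913, -0.70179561,  0.57092518],
       [ 0.        ,  0.        ,  0.        ,  1.        ]])}
```

View pics/top0.png

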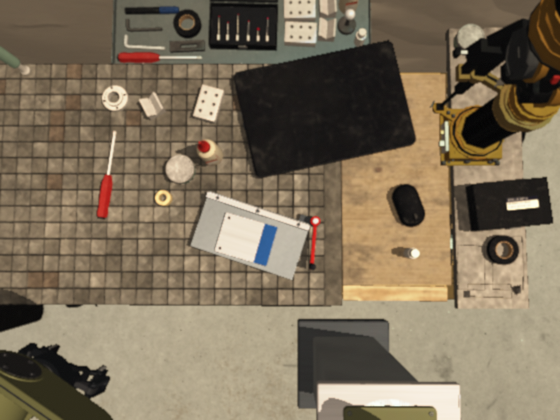

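View pics/scene0.png

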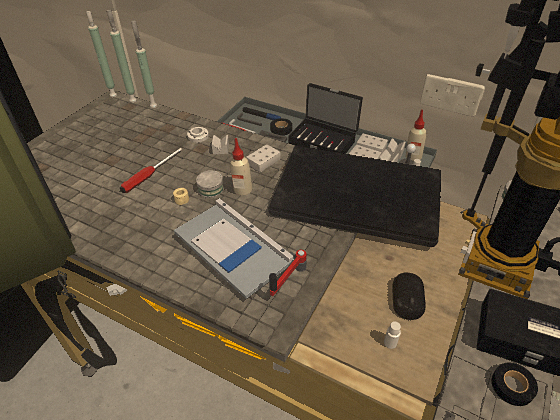

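The top view shows the ledge at about (192–308, 193–278), open end on the right. The fence is along its upper side, the stop pivot at (316,220), the peg at (312,267), and the blank at its blue band near (265,244). The shaft is at (413,253) and the bottle at (207,150).

```bash
cat > h.py <<'E'
from plant import *
import cv2,numpy as np
from scipy.spatial.transform import Rotation as R
def cloud(n,p,d):
    c=calibration(n);K=c["mtx"];v,u=np.mgrid[:d.shape[0],:d.shape[1]]
    P=np.stack([(u-K[0,2])/K[0,0]*d,(v-K[1,2])/K[1,1]*d,d],-1)
    E=c["extrinsics"];return (P-E[:3,3])@E[:3,:3]
def pix2w(n,uv,z):
    "pixels to world on the plane z"
    c=calibration(n);K=c["mtx"];E=c["extrinsics"];uv=np.atleast_2d(uv).astype(float)
    r=np.c_[(uv-K[:2,2])/K[[0,1],[0,1]],np.ones(len(uv))]@E[:3,:3]
    o=-E[:3,:3].T@E[:3,3];return (o+r*((z-o[2])/r[:,2])[:,None])[:,:2]
E
python3 - <<'E'
from h import *
f=np.load('/tmp/top0.npz');p,d=f['p'],f['d'];W=cloud('top',p,d)
h=cv2.cvtColor(p,cv2.COLOR_BGR2HSV)
a=slice(180,290),slice(180,330)
z=W[a][...,2];print(np.histogram(z,bins=np.arange(-.02,.1,.004)))
blue=cv2.inRange(h,(95,120,60),(125,255,255));blue[:, :180]=0;blue[:180]=0;blue[:,330:]=0;blue[290:]=0
red=cv2.inRange(h,(0,150,100),(8,255,255))|cv2.inRange(h,(172,150,100),(180,255,255));red[:, :180]=0;red[:180]=0;red[:,340:]=0;red[290:]=0
for n,m in(('blue',blue),('red',red)):
    c=np.argwhere(m)[:,::-1].astype(np.float32);r=cv2.minAreaRect(c);b=cv2.boxPoints(r);print(n,len(c),r,b.tolist(),pix2w('top',b,.036))
cv2.imwrite('pics/crop1.png',cv2.resize(p[180:290,180:340],None,fx=5,fy=5,interpolation=cv2.INTER_CUBIC))
E
```

```text
(array([   0,    0,   12,  453, 3074, 5223, 1071,   15,   17,   50,   33,
        835, 2273, 1612, 1040,  518,  161,   16,    0,    0,    0,    1,
          0,    1,    5,   28,    0,    1,    0]), array([-0.02 , -0.016, -0.012, -0.008, -0.004,  0.   ,  0.004,  0.008,
        0.012,  0.016,  0.02 ,  0.024,  0.028,  0.032,  0.036,  0.04 ,
        0.044,  0.048,  0.052,  0.056,  0.06 ,  0.064,  0.068,  0.072,
        0.076,  0.08 ,  0.084,  0.088,  0.092,  0.096]))
blue 458 ((265.1405944824219, 244.46018981933594), (11.679049491882324, 39.03342819213867), 16.189208984375) [[254.09115600585938, 261.57489013671875], [264.9740905761719, 224.0892791748047], [276.1900329589844, 227.34548950195312], [265.3070983886719, 264.83111572265625]] [[0.42253063 0.2982131 ]
 [0.50560553 0.27447358]
 [0.49839339 0.24946873]
 [0.41541603 0.2733462 ]]
red 204 ((315.0, 239.5), (47.0, 10.0), 90.0) [[310.0, 216.0], [320.0, 216.0], [320.0, 263.0], [310.0, 263.0]] [[0.5238152  0.17413751]
 [0.5238498  0.1518473 ]
 [0.41968296 0.15235398]
 [0.41963918 0.17447026]]
```

View pics/crop1.png

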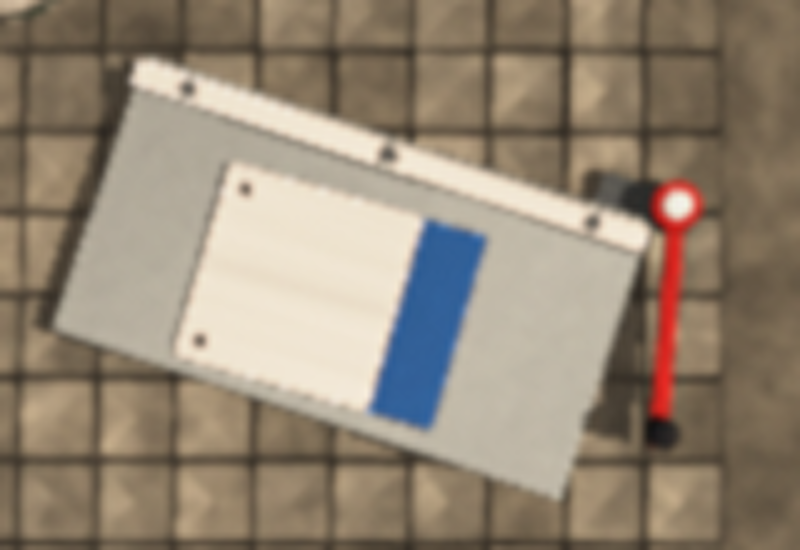

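The crop shows the bed's front corners at (52,327) and (560,500) and the fence's inner edge from (132,88) to (640,253). The blank's corners are at (228,162), (487,237), (432,430) and (176,357). The pivot is at (678,205) and the peg top at (662,433).

```bash
python3 - <<'E'
from h import *
g=lambda L,z:pix2w('top',(np.array(L)+.5)/5-.5+180,z)
bed=g([(52,327),(560,500)],.03);fen=g([(132,88),(640,253)],.042);fo=g([(137,58),(650,230)],.042)
bl=g([(228,162),(487,237),(432,430),(176,357)],.036)
piv=g([(678,205)],.048);peg=g([(662,433)],.082)
print('bed',bed,'fence',fen,fo,'\nblank',bl,'\npiv',piv,'peg',peg)
# rigid fit of ledge
A=np.array([(-70,120),(-70,-120),(45,120),(45,-120),(60,120),(60,-120),(70,-128)])/1e3
B=np.r_[bed,fen,fo,piv];ca,cb=A.mean(0),B.mean(0)
U,S,V=np.linalg.svd((A-ca).T@(B-cb));M=(U@V).T;t=cb-M@ca
print('ledge',t,np.arctan2(M[1,0],M[0,0]));print('res mm',(B-(A@M.T+t))*1e3)
L=lambda X:(X-t)@M
print('blank in ledge',L(bl)*1e3);print('peg',L(peg)*1e3,'piv',L(piv)*1e3)
print('peg world dist',np.linalg.norm(peg-piv))
np.savez('/tmp/ledge',M=M,t=t)
E
```

```text
bed [[0.45889283 0.44195435]
 [0.3827709  0.21506575]] fence [[0.56501525 0.40587526]
 [0.49194629 0.17988167]] [[0.57845989 0.40383536]
 [0.50213387 0.17542585]] 
blank [[0.53247007 0.36342079]
 [0.49916553 0.24766724]
 [0.41372875 0.27180582]
 [0.44568726 0.38555508]] 
piv [[0.51290814 0.16338221]] peg [[0.41427222 0.17280702]]
ledge [0.48559596 0.30725407] -0.3180235069586574
res mm [[ 2.26396524 -1.17063995]
 [ 1.18759067 -0.09397012]
 [-0.8469702  -1.29040746]
 [ 1.12961292  0.68127634]
 [-1.65016447  1.3600428 ]
 [-2.93063721  0.91580078]
 [ 0.84660306 -0.40210238]]
blank in ledge [[ 26.96086137  68.00731265]
 [ 31.5213243  -52.3558016 ]
 [-57.17914549 -56.14285262]
 [-62.39141767  61.89558135]]
peg [[ -25.70701313 -150.00744892]] piv [[  70.92988371 -128.11721495]]
peg world dist 0.09908517635954453
```

```bash
cat >> h.py <<'E'
def go(*targets):
    "targets: (x,y ledge mm, tcp z mm, angle deg of tool y from ledge y); prints tool-frame steps from the measured pose"
    f=np.load('/tmp/ledge.npz');M,t=f['M'],f['t'];yaw=np.arctan2(M[1,0],M[0,0])
    o=get_obs();p=o['ee_pos'];Rt=R.from_rotvec(o['ee_rot'])
    l=(p[:2]-t)@M*1e3;yv=Rt.apply([0,1,0]);a=np.degrees(np.arctan2(yv[1],yv[0])-yaw)-90
    print('t %.2f'%o['time'],'at',l.round(1),'z %.1f'%(p[2]*1e3),'ang %.1f'%((a+180)%360-180),'F(ledge)',(o['force'][:2]@M).round(1),o['force'][2].round(1),'w',o['gripper_width'].round(4),'q',o['qpos'].round(2))
    for x,y,z,b in targets:
        q=np.r_[M@np.array([x,y])/1e3+t,z/1e3]
        T=R.from_euler('z',b+np.degrees(yaw),degrees=True)*R.from_matrix(np.array([[-1,0,0],[0,1,0],[0,0,-1.]]))
        print('->',(x,y,z,b),'shift',Rt.inv().apply(q-p).round(4),'turn',np.degrees((Rt.inv()*T).as_rotvec()).round(2))
E
python3 - <<'E'
from h import *
f=np.load('/tmp/ledge.npz');M,t=f['M'],f['t']
for n,uv,z in(('bottle',(205,146),.15),('tin',(180,169),.035),('bush',(163,198),.026),('shaft',(414,253),.044)):
    w=pix2w('top',uv,z);print(n,w,(w-t)@M*1e3)
def tgt(th,z,lead):
    r=np.radians(th+lead);return(70.5-100*np.cos(r),-128-100*np.sin(r),z,th)
go(tgt(13,210,0),tgt(13,65,0))
E
```

```text
bottle [[0.65833102 0.39280711]] [[137.32174608 135.27549694]]
tin [[0.6294752  0.46645361]] [[ 86.88438634 196.20609925]]
bush [[0.56469001 0.50554029]] [[ 13.12583047 213.07511816]]
shaft [[ 0.4421789  -0.05369393]] [[  71.62482806 -356.42444692]]Traceback (most recent call last):
  File "<stdin>", line 7, in <module>
  File "h.py", line 18, in go
    print('t %.2f'%o['time'],'at',l.round(1),'z %.1f'%(p[2]*1e3),'ang %.1f'%((a+180)%360-180),'F(ledge)',(o['force'][:2]@M).round(1),o['force'][2].round(1),'w',o['gripper_width'].round(4),'q',o['qpos'].round(2))
                                                                                                                                                                ^^^^^^^^^^^^^^^^^^^^^^^^
AttributeError: 'float' object has no attribute 'round'
```

```bash
sed -i "s/o\['gripper_width'\].round(4)/round(o['gripper_width'],4)/" h.py; python3 - <<'E'
from h import *
def tgt(th,z,lead):
    r=np.radians(th+lead);return(70.5-100*np.cos(r),-128-100*np.sin(r),z,th)
go(tgt(13,210,0),tgt(13,65,0))
E
```

```text
t 0.10 at [-311.5  203.5] z 210.5 ang -4.7 F(ledge) [-0.2  1.2] 0.1 w 0.0853 q [ 1.09  0.12  1.65 -0.    1.37 -0.08]
-> (np.float64(-26.93700647852353), np.float64(-150.4951054343865), 210, 13) shift [-0.3128 -0.3293  0.0011] turn [ -0.11  -0.02 -17.74]
-> (np.float64(-26.93700647852353), np.float64(-150.4951054343865), 65, 13) shift [-0.3128 -0.329   0.1461] turn [ -0.11  -0.02 -17.74]
```

Call:
{"fn": "drive_tool", "kwargs": {"targets": [{"x": -0.027,"y": -0.028,"wz": -3},{"x": -0.054,"y": -0.056,"wz": -6},{"x": -0.081,"y": -0.084,"wz": -9},{"x": -0.108,"y": -0.112,"wz": -12},{"x": -0.135,"y": -0.14,"wz": -15},{"x": -0.162,"y": -0.168,"wz": -17.7},{"x": -0.189,"y": -0.196,"wz": -17.7},{"x": -0.216,"y": -0.224,"wz": -17.7}], "fingers": 0.53}}

```text
invalid input at $.targets[0]: expected keys x, y, z, wx, wy, wz
```

```bash
python3 - <<'E'
from h import *
go((-27,-150.5,150,13))
E
```

```text
t 0.10 at [-311.5  203.5] z 210.5 ang -4.7 F(ledge) [-0.2  1.2] 0.1 w 0.0853 q [ 1.09  0.12  1.65 -0.    1.37 -0.08]
-> (-27, -150.5, 150, 13) shift [-0.3128 -0.3292  0.0611] turn [ -0.11  -0.02 -17.74]
```

Call:
{"fn": "drive_tool", "kwargs": {"targets": [{"x": -0.027,"y": -0.028,"z": 0,"wx": 0,"wy": 0,"wz": -3},{"x": -0.054,"y": -0.056,"z": 0,"wx": 0,"wy": 0,"wz": -6},{"x": -0.081,"y": -0.084,"z": 0,"wx": 0,"wy": 0,"wz": -9},{"x": -0.108,"y": -0.112,"z": 0,"wx": 0,"wy": 0,"wz": -12},{"x": -0.135,"y": -0.14,"z": 0,"wx": 0,"wy": 0,"wz": -15},{"x": -0.162,"y": -0.168,"z": 0,"wx": 0,"wy": 0,"wz": -17.7},{"x": -0.189,"y": -0.196,"z": 0,"wx": 0,"wy": 0,"wz": -17.7},{"x": -0.216,"y": -0.224,"z": 0,"wx": 0,"wy": 0,"wz": -17.7}], "fingers": 0.53}}

```text
time: 0.77
ee_pos: [0.365, 0.3061, 0.2111]
ee_rot: [-0.143, -3.138, 0.001]
force: [0.3, 0.1, -0.3]
gripper_width: 0.04
gripper_force: 0.0
```

```bash
python3 - <<'E'
from h import *
go((-27,-150.5,150,13))
E
```

```text
t 0.77 at [-114.1  -38.8] z 211.1 ang 13.0 F(ledge) [0.2 0.2] -0.3 w 0.04 q [ 0.59 -0.27  2.03 -0.    1.39 -0.89]
-> (-27, -150.5, 150, 13) shift [-0.0598 -0.1284  0.0612] turn [-0.02 -0.02 -0.  ]
```

Call:
{"fn": "drive_tool", "kwargs": {"targets": [{"x": -0.012,"y": -0.026,"z": 0.012,"wx": 0,"wy": 0,"wz": 0},{"x": -0.024,"y": -0.052,"z": 0.024,"wx": 0,"wy": 0,"wz": 0},{"x": -0.036,"y": -0.078,"z": 0.036,"wx": 0,"wy": 0,"wz": 0},{"x": -0.048,"y": -0.104,"z": 0.048,"wx": 0,"wy": 0,"wz": 0},{"x": -0.06,"y": -0.128,"z": 0.061,"wx": 0,"wy": 0,"wz": 0},{"x": -0.06,"y": -0.128,"z": 0.061,"wx": 0,"wy": 0,"wz": 0},{"x": -0.06,"y": -0.128,"z": 0.061,"wx": 0,"wy": 0,"wz": 0},{"x": -0.06,"y": -0.128,"z": 0.061,"wx": 0,"wy": 0,"wz": 0}]}}

```text
time: 1.43
ee_pos: [0.413, 0.1751, 0.1507]
ee_rot: [-0.145, -3.138, -0.001]
force: [1.0, 0.6, -0.0]
gripper_width: 0.0403
gripper_force: 0.0
```

```bash
python3 - <<'E'
from h import *
go((-27,-150.5,65,13))
p,d=camera('wrist');cv2.imwrite('pics/w1.png',p)
go((-27,-150.5,65,13))
E
```

```text
t 1.43 at [ -27.6 -148.2] z 150.7 ang 12.9 F(ledge) [0.7 0.9] -0.0 w 0.0403 q [ 0.28 -0.3   2.15  0.    1.29 -1.2 ]
-> (-27, -150.5, 65, 13) shift [-0.0001 -0.0024  0.0856] turn [ 0.02 -0.01 -0.07]
t 1.48 at [ -27.6 -147.7] z 151.1 ang 13.0 F(ledge) [ 0.1 -0.6] -0.8 w 0.0404 q [ 0.28 -0.3   2.15  0.    1.29 -1.2 ]
-> (-27, -150.5, 65, 13) shift [ 0.0001 -0.0029  0.0861] turn [ 0.03  0.03 -0.01]
```

View pics/w1.png

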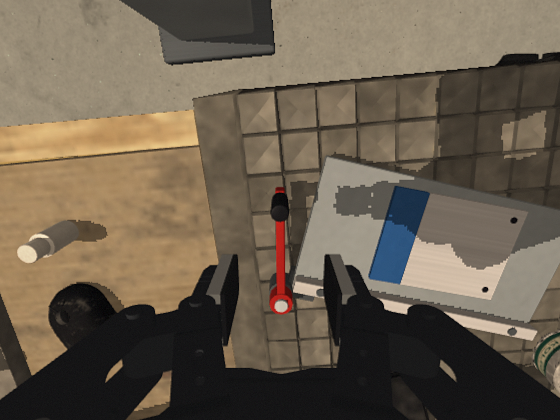

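The wrist view shows the peg at about (279,205) between the finger columns, the pivot at (281,305), and the blank on the bed as expected. I'll check the peg with the wrist calibration.

```bash
python3 - <<'E'
from h import *
c=calibration('wrist');T=c['tool_from_camera'];K=c['mtx'];o=get_obs();Rt=R.from_rotvec(o['ee_rot']).as_matrix()
f=np.load('/tmp/ledge.npz');M,t=f['M'],f['t']
for n,uv,z in(('pegtop',(279,212),.082),('pegtop',(279,200),.082),('pegbase',(281,190),.044),('pivot',(281,305),.048)):
    r=Rt@T[:3,:3]@np.r_[(uv[0]-K[0,2])/K[0,0],(uv[1]-K[1,2])/K[1,1],1];q=o['ee_pos']+Rt@T[:3,3]
    w=q+r*(z-q[2])/r[2];print(n,w.round(4),((w[:2]-t)@M*1e3).round(1))
print(T)
E
```

```text
pegtop [0.4119 0.1725 0.082 ] [ -27.9 -151.1]
pegtop [0.4028 0.1733 0.082 ] [ -36.7 -153.1]
pegbase [0.4048 0.1746 0.044 ] [ -35.2 -151.3]
pivot [0.5115 0.1649 0.048 ] [  69.1 -127.1]
[[ 5.69082232e-04 -9.56967465e-01 -2.90194671e-01  7.39672606e-02]
 [ 9.99999754e-01  6.63446013e-04 -2.26793130e-04 -1.97865351e-03]
 [ 4.09562144e-04 -2.90194471e-01  9.56967607e-01 -1.61702571e-01]
 [ 0.00000000e+00  0.00000000e+00  0.00000000e+00  1.00000000e+00]]
```

Call:
{"fn": "drive_tool", "kwargs": {"targets": [{"x": 0,"y": -0.003,"z": 0.015,"wx": 0,"wy": 0,"wz": 0},{"x": 0,"y": -0.003,"z": 0.03,"wx": 0,"wy": 0,"wz": 0},{"x": 0,"y": -0.003,"z": 0.045,"wx": 0,"wy": 0,"wz": 0},{"x": 0,"y": -0.003,"z": 0.06,"wx": 0,"wy": 0,"wz": 0},{"x": 0,"y": -0.003,"z": 0.075,"wx": 0,"wy": 0,"wz": 0},{"x": 0,"y": -0.003,"z": 0.088,"wx": 0,"wy": 0,"wz": 0},{"x": 0,"y": -0.003,"z": 0.088,"wx": 0,"wy": 0,"wz": 0},{"x": 0,"y": -0.003,"z": 0.088,"wx": 0,"wy": 0,"wz": 0}]}}

```text
time: 2.15
ee_pos: [0.4124, 0.1728, 0.0626]
ee_rot: [-0.142, -3.138, 0.0]
force: [0.9, 0.6, 0.8]
gripper_width: 0.0401
gripper_force: 0.0
```

```bash
python3 - <<'E'
from h import *
def tgt(th):
    r=np.radians(th);return(70.5-100*np.cos(r),-128-100*np.sin(r),62,th)
go(*[tgt(x) for x in (18,23,28,33,38,43,48,53)])
E
```

```text
t 2.15 at [ -27.5 -150.6] z 62.6 ang 13.1 F(ledge) [0.6 0.9] 0.8 w 0.0401 q [ 0.28 -0.19  2.22  0.    1.11 -1.2 ]
-> (np.float64(-24.60565162951535), np.float64(-158.90169943749473), 62, 18) shift [-0.0009 -0.0087  0.0006] turn [-0.01 -0.05 -4.95]
-> (np.float64(-21.55048534524404), np.float64(-167.0731128489274), 62, 23) shift [-0.0021 -0.0174  0.0006] turn [-0.01 -0.05 -9.95]
-> (np.float64(-17.794759285892695), np.float64(-174.9471562785891), 62, 28) shift [-0.0039 -0.0259  0.0006] turn [ -0.    -0.05 -14.95]
-> (np.float64(-13.367056794542407), np.float64(-182.4639035015027), 62, 33) shift [-0.0066 -0.0342  0.0006] turn [ -0.    -0.05 -19.95]
-> (np.float64(-8.301075360672186), np.float64(-189.56614753256582), 62, 38) shift [-0.0099 -0.0423  0.0006] turn [ -0.    -0.05 -24.95]
-> (np.float64(-2.635370161917052), np.float64(-196.19983600624985), 62, 43) shift [-0.0139 -0.05    0.0006] turn [  0.    -0.05 -29.95]
-> (np.float64(3.5869393641141727), np.float64(-202.31448254773943), 62, 48) shift [-0.0186 -0.0574  0.0006] turn [  0.    -0.05 -34.95]
-> (np.float64(10.318497684795162), np.float64(-207.8635510047293), 62, 53) shift [-0.0239 -0.0643  0.0006] turn [ 1.000e-02 -5.000e-02 -3.995e+01]
```

Call:
{"fn": "drive_tool", "kwargs": {"targets": [{"x": -0.001,"y": -0.009,"z": 0,"wx": 0,"wy": 0,"wz": -5},{"x": -0.002,"y": -0.017,"z": 0,"wx": 0,"wy": 0,"wz": -10},{"x": -0.004,"y": -0.026,"z": 0,"wx": 0,"wy": 0,"wz": -15},{"x": -0.0066,"y": -0.034,"z": 0,"wx": 0,"wy": 0,"wz": -20},{"x": -0.01,"y": -0.042,"z": 0,"wx": 0,"wy": 0,"wz": -25},{"x": -0.014,"y": -0.05,"z": 0,"wx": 0,"wy": 0,"wz": -30},{"x": -0.0186,"y": -0.0574,"z": 0,"wx": 0,"wy": 0,"wz": -35},{"x": -0.024,"y": -0.064,"z": 0,"wx": 0,"wy": 0,"wz": -40}]}}

```text
time: 2.82
ee_pos: [0.4322, 0.1063, 0.0646]
ee_rot: [-0.944, 2.993, -0.001]
force: [0.0, 0.7, -0.7]
gripper_width: 0.0398
gripper_force: 0.0
```

```bash
python3 - <<'E'
from h import *
def tgt(th):
    r=np.radians(th);return(70.5-100*np.cos(r),-128-100*np.sin(r),62,min(th,70))
go(*[tgt(x) for x in (58,63,68,73,78,83,88,93,98)])
E
```

```text
t 2.82 at [  12.1 -207.6] z 64.6 ang 53.2 F(ledge) [-0.2  0.6] -0.7 w 0.0398 q [ 0.12 -0.2   2.23  0.    1.11 -2.06]
-> (np.float64(17.508073576679507), np.float64(-212.8048096156426), 62, 58) shift [ 0.001  -0.0074  0.0026] turn [-0.09  0.16 -4.75]
-> (np.float64(25.100950026045318), np.float64(-217.10065241883677), 62, 63) shift [-0.0001 -0.0161  0.0026] turn [-0.1   0.16 -9.75]
-> (np.float64(33.039340658408804), np.float64(-220.71838545667873), 62, 68) shift [-0.002  -0.0246  0.0026] turn [ -0.1    0.15 -14.75]
-> (np.float64(41.262829527726325), np.float64(-223.63047559630354), 62, 70) shift [-0.0046 -0.0329  0.0026] turn [ -0.11   0.15 -16.75]
-> (np.float64(49.70883091822405), np.float64(-225.81476007338057), 62, 70) shift [-0.0079 -0.041   0.0027] turn [ -0.11   0.15 -16.75]
-> (np.float64(58.31306565948525), np.float64(-227.2546151641322), 62, 70) shift [-0.0119 -0.0487  0.0027] turn [ -0.11   0.15 -16.75]
-> (np.float64(67.01005032974989), np.float64(-227.93908270190957), 62, 70) shift [-0.0165 -0.0561  0.0027] turn [ -0.11   0.15 -16.75]
-> (np.float64(75.73359562429438), np.float64(-227.8629534754574), 62, 70) shift [-0.0218 -0.0631  0.0027] turn [ -0.11   0.15 -16.75]
-> (np.float64(84.41731009600653), np.float64(-227.02680687415705), 62, 70) shift [-0.0277 -0.0695  0.0028] turn [ -0.11   0.15 -16.75]
```

Call:
{"fn": "drive_tool", "kwargs": {"targets": [{"x": 0,"y": -0.0074,"z": 0.001,"wx": 0,"wy": 0,"wz": -5},{"x": 0,"y": -0.016,"z": 0.002,"wx": 0,"wy": 0,"wz": -10},{"x": -0.002,"y": -0.0246,"z": 0.002,"wx": 0,"wy": 0,"wz": -15},{"x": -0.0046,"y": -0.033,"z": 0.002,"wx": 0,"wy": 0,"wz": -17},{"x": -0.012,"y": -0.0487,"z": 0.002,"wx": 0,"wy": 0,"wz": -17},{"x": -0.0165,"y": -0.056,"z": 0.002,"wx": 0,"wy": 0,"wz": -17},{"x": -0.022,"y": -0.063,"z": 0.002,"wx": 0,"wy": 0,"wz": -17},{"x": -0.0255,"y": -0.067,"z": 0.002,"wx": 0,"wy": 0,"wz": -17}]}}

```text
time: 3.48
ee_pos: [0.4915, 0.0656, 0.0617]
ee_rot: [-1.37, 2.825, -0.001]
force: [-0.0, 0.4, 0.4]
gripper_width: 0.04
gripper_force: 0.0
```

```bash
python3 - <<'E'
from h import *
go((76,-228,62,70),(75,-228,150,70))
E
```

```text
t 3.48 at [  81.2 -227.7] z 61.7 ang 70.0 F(ledge) [-0.2  0.4] 0.4 w 0.04 q [ 0.02 -0.07  2.12  0.    1.1  -2.45]
-> (76, -228, 62, 70) shift [ 0.0021  0.0047 -0.0003] turn [-0.08  0.07 -0.04]
-> (75, -228, 150, 70) shift [ 0.0023  0.0056 -0.0883] turn [-0.08  0.07 -0.04]
```

Call:
{"fn": "drive_tool", "kwargs": {"targets": [{"x": 0.002,"y": 0.006,"z": 0,"wx": 0,"wy": 0,"wz": 0},{"x": 0.002,"y": 0.006,"z": 0,"wx": 0,"wy": 0,"wz": 0},{"x": 0.002,"y": 0.006,"z": -0.02,"wx": 0,"wy": 0,"wz": 0},{"x": 0.002,"y": 0.006,"z": -0.04,"wx": 0,"wy": 0,"wz": 0},{"x": 0.002,"y": 0.006,"z": -0.06,"wx": 0,"wy": 0,"wz": 0},{"x": 0.002,"y": 0.006,"z": -0.08,"wx": 0,"wy": 0,"wz": 0},{"x": 0.002,"y": 0.006,"z": -0.1,"wx": 0,"wy": 0,"wz": 0},{"x": 0.002,"y": 0.006,"z": -0.1,"wx": 0,"wy": 0,"wz": 0}]}}

```text
time: 4.15
ee_pos: [0.486, 0.0682, 0.1652]
ee_rot: [-1.369, 2.82, -0.005]
force: [0.7, 0.7, 0.6]
gripper_width: 0.0403
gripper_force: 0.0
```

```bash
python3 - <<'E'
from h import *
p,d=camera('scene');cv2.imwrite('pics/s2.png',p)
# waypoints: beside the bed front, fingers along ledge y
go((-100,-100,130,0),(-100,5,130,0),(-81,3,60,0))
E
```

```text
t 4.20 at [  74.2 -227.3] z 163.0 ang 70.0 F(ledge) [-1.2  0.2] -0.2 w 0.0402 q [ 0.03 -0.21  2.05  0.    1.29 -2.44]
-> (-100, -100, 130, 0) shift [-0.0599  0.2074  0.0324] turn [-0.07  0.28 69.99]
-> (-100, 5, 130, 0) shift [-0.1586  0.2433  0.0326] turn [-0.07  0.28 69.99]
-> (-81, 3, 60, 0) shift [-0.163   0.225   0.1027] turn [-0.07  0.28 69.99]
```

View pics/s2.png

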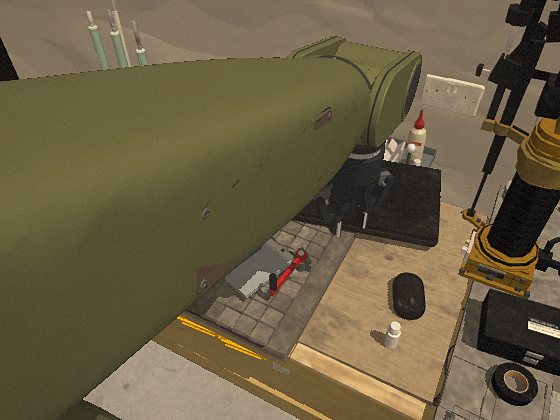

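The scene view shows the stop apparently still across, with the bar from about (300,258) to (275,288). I'll check it from the top.

```bash
python3 - <<'E'
from h import *
p,d=camera('top');cv2.imwrite('pics/t2.png',cv2.resize(p[150:330,170:430],None,fx=3,fy=3))
E
```

```text
(no output)
```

View pics/t2.png

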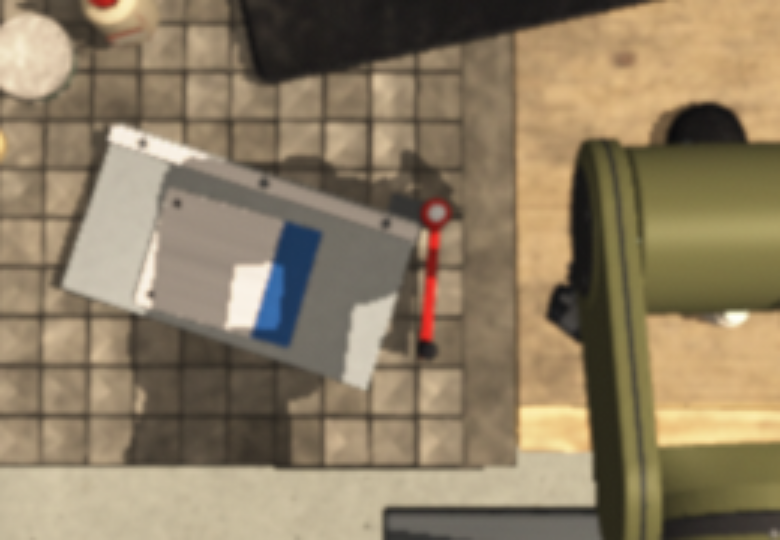

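The top view confirms it: the stop is still at its start angle, peg at crop (427,348). So the fingers missed the peg. I'll measure where the fingertips really are from the wrist depth image.

```bash
python3 - <<'E'
from h import *
o=get_obs();p,d=camera('wrist');c=calibration('wrist');K=c['mtx'];T=c['tool_from_camera']
v,u=np.mgrid[:420,:560];P=np.stack([(u-K[0,2])/K[0,0]*d,(v-K[1,2])/K[1,1]*d,d],-1)@T[:3,:3].T+T[:3,3]
np.savez('/tmp/w',p=p,d=d,P=P);print(K)
m=(d>0)&(d<.25)&(v>230);
for y0 in range(-60,60,10):
    s=m&(P[...,1]>y0/1e3)&(P[...,1]<(y0+10)/1e3)
    if s.any():print(y0,s.sum(),'z',np.percentile(P[s][:,2],[1,50,99]).round(3),'x',np.percentile(P[s][:,0],[1,50,99]).round(3))
for px in((228,265),(235,300),(228,330),(335,265),(330,300)):print(px,p[px[1],px[0]],d[px[1],px[0]],P[px[1],px[0]].round(4))
# known features: where they fall in tool->world
W=o['ee_pos']+P@R.from_rotvec(o['ee_rot']).as_matrix().T
print('surface z in view',np.percentile(W[(d>.25)][:,2],[5,25,50,75,95]).round(3))
E
```

```text
[[331.95642148   0.         280.71892868]
 [  0.         331.95642148 208.20345823]
 [  0.           0.           1.        ]]
-60 4739 z [-0.108 -0.097 -0.071] x [-0.007  0.013  0.015]
-50 6101 z [-0.1   -0.082 -0.066] x [-0.01   0.007  0.015]
-40 1660 z [-0.079 -0.072 -0.029] x [-0.005  0.008  0.015]
-30 5086 z [-0.114 -0.077 -0.025] x [-0.008  0.014  0.021]
-20 3409 z [-0.115 -0.103 -0.086] x [0.011 0.019 0.022]
-10 2113 z [-0.108 -0.102 -0.092] x [0.011 0.012 0.014]
0 2350 z [-0.115 -0.102 -0.092] x [0.011 0.012 0.022]
10 4769 z [-0.115 -0.1   -0.025] x [-0.008  0.018  0.022]
20 3412 z [-0.109 -0.074 -0.028] x [-0.001  0.014  0.019]
30 2042 z [-0.077 -0.074 -0.032] x [-0.01   0.008  0.014]
40 7187 z [-0.106 -0.087 -0.068] x [-0.01   0.01   0.015]
50 3262 z [-0.108 -0.098 -0.074] x [-0.006  0.013  0.015]
(228, 265) [115 129 137] 0.13958582 [ 0.0124 -0.0233 -0.035 ]
(235, 300) [20 18 17] 0.14693163 [-0.0058 -0.0214 -0.0329]
(228, 330) [17 17 18] 0.12599777 [-0.0051 -0.0212 -0.0545]
(335, 265) [112 124 132] 0.14009453 [ 0.0121  0.0217 -0.0346]
(330, 300) [22 22 25] 0.13455229 [ 0.0011  0.0188 -0.0438]
surface z in view [-0.941 -0.018 -0.016  0.001  0.029]
```

The fingertips are about 25 mm behind the TCP, not ahead of it, so they passed over the peg. I'll redo the swing about 30 mm lower.

```bash
python3 - <<'E'
from h import *
f=np.load('/tmp/w.npz');P=f['P'];d=f['d'];v,u=np.mgrid[:420,:560]
m=(d>0)&(d<.25)&(v>230)&(abs(P[...,0])<.03)
print('tip z',np.sort(P[m][:,2])[[-200,-100,-50,-20,-5]])
go((-27.5,-150.5,150,15))
E
```

```text
tip z [-0.02678695 -0.02482817 -0.02273439 -0.02148459 -0.02078121]
t 4.30 at [  72.5 -228.1] z 159.7 ang 70.0 F(ledge) [-0.2 -0.3] 0.2 w 0.04 q [ 0.03 -0.2   2.06  0.    1.29 -2.44]
-> (-27.5, -150.5, 150, 15) shift [-0.0387  0.1205  0.0098] turn [ 3.000e-02 -6.000e-02  5.498e+01]
```

Call:
{"fn": "drive_tool", "kwargs": {"targets": [{"x": -0.005,"y": 0.017,"z": 0,"wx": 0,"wy": 0,"wz": 7},{"x": -0.01,"y": 0.034,"z": 0,"wx": 0,"wy": 0,"wz": 14},{"x": -0.016,"y": 0.051,"z": 0,"wx": 0,"wy": 0,"wz": 21},{"x": -0.022,"y": 0.068,"z": 0.002,"wx": 0,"wy": 0,"wz": 28},{"x": -0.028,"y": 0.085,"z": 0.004,"wx": 0,"wy": 0,"wz": 35},{"x": -0.034,"y": 0.103,"z": 0.006,"wx": 0,"wy": 0,"wz": 42},{"x": -0.0387,"y": 0.1205,"z": 0.01,"wx": 0,"wy": 0,"wz": 49},{"x": -0.0387,"y": 0.1205,"z": 0.01,"wx": 0,"wy": 0,"wz": 55}]}}

```text
time: 4.97
ee_pos: [0.4099, 0.174, 0.1473]
ee_rot: [-0.094, -3.134, 0.001]
force: [-0.5, -0.1, -1.2]
gripper_width: 0.04
gripper_force: 0.0
```

```bash
python3 - <<'E'
from h import *
go((-27.5,-150.5,31,14))
E
```

```text
t 4.97 at [ -30.2 -150.2] z 147.3 ang 14.8 F(ledge) [-0.4 -0.3] -1.2 w 0.04 q [ 0.28 -0.3   2.15  0.    1.29 -1.23]
-> (-27.5, -150.5, 31, 14) shift [-0.0032 -0.0009  0.1163] turn [-0.05 -0.33  0.78]
```

Call:
{"fn": "drive_tool", "kwargs": {"targets": [{"x": -0.003,"y": 0,"z": 0.025,"wx": 0,"wy": 0,"wz": 0},{"x": -0.003,"y": 0,"z": 0.05,"wx": 0,"wy": 0,"wz": 0},{"x": -0.003,"y": 0,"z": 0.065,"wx": 0,"wy": 0,"wz": 0},{"x": -0.003,"y": 0,"z": 0.08,"wx": 0,"wy": 0,"wz": 0},{"x": -0.003,"y": 0,"z": 0.095,"wx": 0,"wy": 0,"wz": 0},{"x": -0.003,"y": 0,"z": 0.11,"wx": 0,"wy": 0,"wz": 0},{"x": -0.003,"y": 0,"z": 0.116,"wx": 0,"wy": 0,"wz": 0},{"x": -0.003,"y": 0,"z": 0.116,"wx": 0,"wy": 0,"wz": 0}]}}

```text
time: 5.63
ee_pos: [0.4134, 0.1718, 0.0314]
ee_rot: [-0.089, -3.134, 0.003]
force: [-0.2, 0.3, 0.4]
gripper_width: 0.0403
gripper_force: 0.0
```

```bash
python3 - <<'E'
from h import *
def tgt(th):
    r=np.radians(th);return(70.5-100*np.cos(r),-128-100*np.sin(r),31,th)
go(*[tgt(x) for x in (18,23,28,33,38,43,48,53)])
E
```

```text
t 5.63 at [ -26.2 -151.3] z 31.4 ang 15.0 F(ledge) [-0.3  0.2] 0.4 w 0.0403 q [ 0.27 -0.14  2.24  0.    1.05 -1.24]
-> (np.float64(-24.60565162951535), np.float64(-158.90169943749473), 31, 18) shift [ 0.0005 -0.0078  0.0004] turn [-0.12 -0.37 -3.04]
-> (np.float64(-21.55048534524404), np.float64(-167.0731128489274), 31, 23) shift [-0.0004 -0.0165  0.0004] turn [-0.1  -0.37 -8.04]
-> (np.float64(-17.794759285892695), np.float64(-174.9471562785891), 31, 28) shift [-0.002  -0.025   0.0004] turn [ -0.08  -0.38 -13.04]
-> (np.float64(-13.367056794542407), np.float64(-182.4639035015027), 31, 33) shift [-0.0043 -0.0335  0.0004] turn [ -0.07  -0.38 -18.04]
-> (np.float64(-8.301075360672186), np.float64(-189.56614753256582), 31, 38) shift [-0.0074 -0.0416  0.0004] turn [ -0.05  -0.39 -23.04]
-> (np.float64(-2.635370161917052), np.float64(-196.19983600624985), 31, 43) shift [-0.0111 -0.0495  0.0004] turn [ -0.03  -0.39 -28.04]
-> (np.float64(3.5869393641141727), np.float64(-202.31448254773943), 31, 48) shift [-0.0156 -0.057   0.0004] turn [-2.000e-02 -3.900e-01 -3.304e+01]
-> (np.float64(10.318497684795162), np.float64(-207.8635510047293), 31, 53) shift [-0.0206 -0.0641  0.0004] turn [  0.    -0.39 -38.04]
```

Call:
{"fn": "drive_tool", "kwargs": {"targets": [{"x": 0,"y": -0.008,"z": 0,"wx": 0,"wy": 0,"wz": -3},{"x": 0,"y": -0.0165,"z": 0,"wx": 0,"wy": 0,"wz": -8},{"x": -0.002,"y": -0.025,"z": 0,"wx": 0,"wy": 0,"wz": -13},{"x": -0.0043,"y": -0.0335,"z": 0,"wx": 0,"wy": 0,"wz": -18},{"x": -0.0074,"y": -0.0416,"z": 0,"wx": 0,"wy": 0,"wz": -23},{"x": -0.011,"y": -0.0495,"z": 0,"wx": 0,"wy": 0,"wz": -28},{"x": -0.0156,"y": -0.057,"z": 0,"wx": 0,"wy": 0,"wz": -33},{"x": -0.0206,"y": -0.064,"z": 0,"wx": 0,"wy": 0,"wz": -38}]}}

```text
time: 6.3
ee_pos: [0.4335, 0.1072, 0.0351]
ee_rot: [-0.944, 2.996, 0.0]
force: [1.2, 1.4, 0.4]
gripper_width: 0.04
gripper_force: 0.3
```

```bash
python3 - <<'E'
from h import *
def tgt(th):
    r=np.radians(th);return(70.5-100*np.cos(r),-128-100*np.sin(r),31,min(th,70))
go(*[tgt(x) for x in (58,63,68,73,80,86,92,97)])
p,d=camera('scene');h=cv2.cvtColor(p,cv2.COLOR_BGR2HSV);red=cv2.inRange(h,(0,150,100),(8,255,255))|cv2.inRange(h,(172,150,100),(180,255,255))
c=np.argwhere(red[230:310,250:350])+[230,250];print(len(c),c.min(0),c.max(0))
E
```

```text
t 6.30 at [  13.1 -206.3] z 35.1 ang 53.2 F(ledge) [0.7 1.7] 0.4 w 0.04 q [ 0.12 -0.15  2.24  0.    1.05 -2.06]
-> (np.float64(17.508073576679507), np.float64(-212.8048096156426), 31, 58) shift [ 0.0026 -0.0075  0.0041] turn [ 0.    0.04 -4.8 ]
-> (np.float64(25.100950026045318), np.float64(-217.10065241883677), 31, 63) shift [ 0.0015 -0.0161  0.0041] turn [ 0.    0.04 -9.8 ]
-> (np.float64(33.039340658408804), np.float64(-220.71838545667873), 31, 68) shift [-0.0004 -0.0246  0.0041] turn [  0.     0.04 -14.8 ]
-> (np.float64(41.262829527726325), np.float64(-223.63047559630354), 31, 70) shift [-0.003  -0.033   0.0041] turn [  0.     0.04 -16.8 ]
-> (np.float64(53.13518223330696), np.float64(-226.4807753012208), 31, 70) shift [-0.0078 -0.0442  0.0041] turn [  0.     0.04 -16.8 ]
-> (np.float64(63.524352625587476), np.float64(-227.75640502598242), 31, 70) shift [-0.013  -0.0533  0.0041] turn [  0.     0.04 -16.8 ]
-> (np.float64(73.9899496702501), np.float64(-227.93908270190957), 31, 70) shift [-0.0192 -0.0618  0.0041] turn [  0.     0.04 -16.8 ]
-> (np.float64(82.68693434051474), np.float64(-227.2546151641322), 31, 70) shift [-0.0249 -0.0683  0.0041] turn [  0.     0.04 -16.8 ]
27 [277 301] [302 305]
```

The gripper force now reads 0.3 N, so the peg is engaged.

Call:
{"fn": "drive_tool", "kwargs": {"targets": [{"x": 0.002,"y": -0.0075,"z": 0.001,"wx": 0,"wy": 0,"wz": -5},{"x": 0.0015,"y": -0.016,"z": 0.002,"wx": 0,"wy": 0,"wz": -10},{"x": 0,"y": -0.0246,"z": 0.003,"wx": 0,"wy": 0,"wz": -15},{"x": -0.003,"y": -0.033,"z": 0.003,"wx": 0,"wy": 0,"wz": -17},{"x": -0.0078,"y": -0.044,"z": 0.003,"wx": 0,"wy": 0,"wz": -17},{"x": -0.013,"y": -0.053,"z": 0.003,"wx": 0,"wy": 0,"wz": -17},{"x": -0.019,"y": -0.062,"z": 0.003,"wx": 0,"wy": 0,"wz": -17},{"x": -0.025,"y": -0.068,"z": 0.003,"wx": 0,"wy": 0,"wz": -17}]}}

```text
time: 7.02
ee_pos: [0.4938, 0.0653, 0.0318]
ee_rot: [-1.368, 2.828, -0.0]
force: [-0.6, -0.3, 0.9]
gripper_width: 0.0403
gripper_force: 0.3
```

Call:
{"fn": "drive_tool", "kwargs": {"targets": [{"x": 0.002,"y": 0.006,"z": 0,"wx": 0,"wy": 0,"wz": 0},{"x": 0.002,"y": 0.006,"z": 0,"wx": 0,"wy": 0,"wz": 0},{"x": 0.002,"y": 0.006,"z": -0.02,"wx": 0,"wy": 0,"wz": 0},{"x": 0.002,"y": 0.006,"z": -0.04,"wx": 0,"wy": 0,"wz": 0},{"x": 0.002,"y": 0.006,"z": -0.06,"wx": 0,"wy": 0,"wz": 0},{"x": 0.002,"y": 0.006,"z": -0.08,"wx": 0,"wy": 0,"wz": 0},{"x": 0.002,"y": 0.006,"z": -0.1,"wx": 0,"wy": 0,"wz": 0},{"x": 0.002,"y": 0.006,"z": -0.1,"wx": 0,"wy": 0,"wz": 0}]}}

```text
time: 7.68
ee_pos: [0.4891, 0.0684, 0.1363]
ee_rot: [-1.368, 2.82, -0.005]
force: [0.8, 1.2, 0.7]
gripper_width: 0.0399
gripper_force: 0.0
```

```bash
python3 - <<'E'
from h import *
p,d=camera('wrist');cv2.imwrite('pics/w3.png',p)
go((-110,-150,120,0),(-110,5,120,0),(-90,3,65,0))
E
```

```text
t 7.73 at [  77.  -226.2] z 134.0 ang 70.0 F(ledge) [ 0.3 -0.5] -0.1 w 0.0402 q [ 0.03 -0.17  2.07  0.    1.23 -2.44]
-> (-110, -150, 120, 0) shift [-0.0075  0.2018  0.0133] turn [-0.08  0.31 69.97]
-> (-110, 5, 120, 0) shift [-0.1531  0.2549  0.0135] turn [-0.08  0.31 69.97]
-> (-90, 3, 65, 0) shift [-0.1579  0.2356  0.0686] turn [-0.08  0.31 69.97]
```

View pics/w3.png

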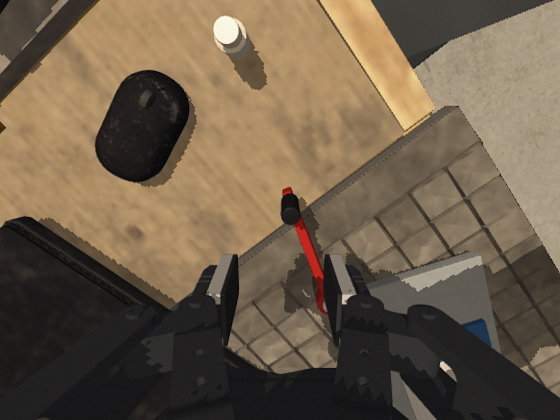

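The wrist view shows the stop swung out: peg at (290,208), bar running back to the pivot near (323,305). Next I'll shut the fingers, move over the free bed behind the blank's tail, and find the tip height by touch.

```bash
python3 - <<'E'
from h import *
go((-15,96,134,0))
E
```

```text
t 7.73 at [  77.  -226.2] z 134.0 ang 70.0 F(ledge) [ 0.3 -0.5] -0.1 w 0.0402 q [ 0.03 -0.17  2.07  0.    1.23 -2.44]
-> (-15, 96, 134, 0) shift [-2.712e-01  1.967e-01  2.000e-04] turn [-0.08  0.31 69.97]
```

Call:
{"fn": "drive_tool", "kwargs": {"targets": [{"x": -0.027,"y": 0.02,"z": 0,"wx": 0,"wy": 0,"wz": 7},{"x": -0.054,"y": 0.04,"z": 0,"wx": 0,"wy": 0,"wz": 14},{"x": -0.081,"y": 0.06,"z": 0,"wx": 0,"wy": 0,"wz": 21},{"x": -0.108,"y": 0.08,"z": 0,"wx": 0,"wy": 0,"wz": 28},{"x": -0.135,"y": 0.1,"z": 0,"wx": 0,"wy": 0,"wz": 35},{"x": -0.162,"y": 0.12,"z": 0,"wx": 0,"wy": 0,"wz": 42},{"x": -0.189,"y": 0.14,"z": 0,"wx": 0,"wy": 0,"wz": 49},{"x": -0.216,"y": 0.157,"z": 0,"wx": 0,"wy": 0,"wz": 56}], "fingers": 1}}

```text
time: 8.4
ee_pos: [0.4953, 0.3363, 0.1294]
ee_rot: [-0.118, -3.137, 0.002]
force: [0.7, -0.5, -0.6]
gripper_width: 0.0003
gripper_force: 0.0
```

```bash
python3 - <<'E'
from h import *
go((-15,96,100,0))
E
```

```text
t 8.40 at [ 0.1 30.6] z 129.4 ang 13.9 F(ledge) [ 0.8 -0.3] -0.6 w 0.0003 q [ 0.51  0.08  1.84  0.    1.22 -0.99]
-> (-15, 96, 100, 0) shift [-0.0011  0.0671  0.0292] turn [-0.11 -0.14 13.91]
```

Call:
{"fn": "drive_tool", "kwargs": {"targets": [{"x": 0,"y": 0.02,"z": 0.005,"wx": 0,"wy": 0,"wz": 4},{"x": 0,"y": 0.04,"z": 0.01,"wx": 0,"wy": 0,"wz": 8},{"x": 0,"y": 0.06,"z": 0.018,"wx": 0,"wy": 0,"wz": 12},{"x": 0,"y": 0.067,"z": 0.026,"wx": 0,"wy": 0,"wz": 13.9},{"x": 0,"y": 0.067,"z": 0.03,"wx": 0,"wy": 0,"wz": 13.9},{"x": 0,"y": 0.067,"z": 0.03,"wx": 0,"wy": 0,"wz": 13.9},{"x": 0,"y": 0.067,"z": 0.03,"wx": 0,"wy": 0,"wz": 13.9},{"x": 0,"y": 0.067,"z": 0.03,"wx": 0,"wy": 0,"wz": 13.9}]}}

```text
time: 9.07
ee_pos: [0.5018, 0.4008, 0.1015]
ee_rot: [-0.489, -3.103, 0.001]
force: [-0.3, -0.0, 0.6]
gripper_width: 0.0002
gripper_force: 0.0
```

```bash
python3 - <<'E'
from h import *
go((-15,96,60,0))
o=get_obs();p,d=camera('wrist');c=calibration('wrist');K=c['mtx'];T=c['tool_from_camera']
v,u=np.mgrid[:420,:560];P=np.stack([(u-K[0,2])/K[0,0]*d,(v-K[1,2])/K[1,1]*d,d],-1)@T[:3,:3].T+T[:3,3]
cv2.imwrite('pics/w4.png',p)
m=(d>0)&(abs(P[...,0])<.03)&(abs(P[...,1])<.035)&(P[...,2]<.02)&(v>180)
print('tip z',np.sort(P[m][:,2])[[-400,-200,-100,-50,-20,-5]].round(4))
t=m&(P[...,2]>np.sort(P[m][:,2])[-400]);print('px',u[t].min(),u[t].max(),v[t].min(),v[t].max(),'xy',P[t][:,:2].min(0),P[t][:,:2].max(0))
W=o['ee_pos']+P@R.from_rotvec(o['ee_rot']).as_matrix().T
f=np.load('/tmp/ledge.npz');M,t0=f['M'],f['t'];L=(W[...,:2]-t0)@M*1e3
b=(L[...,0]>-60)&(L[...,0]<40)&(L[...,1]>75)&(L[...,1]<115)&(W[...,2]<.05)&(d>0);print('bed z',np.median(W[b][:,2]),b.sum())
E
```

```text
t 9.07 at [-13.9  94. ] z 101.5 ang 0.3 F(ledge) [-0.3 -0.1] 0.6 w 0.0002 q [ 0.59  0.2   1.76 -0.    1.18 -0.67]
-> (-15, 96, 60, 0) shift [0.0011 0.0021 0.0415] turn [-0.02 -0.01  0.3 ]
tip z [-0.0315 -0.0281 -0.026  -0.0245 -0.0231 -0.0226]
px 250 311 253 269 xy [ 0.00550993 -0.0153952 ] [0.01098738 0.01138312]
bed z 0.029418250998595914 5916
```

View pics/w4.png

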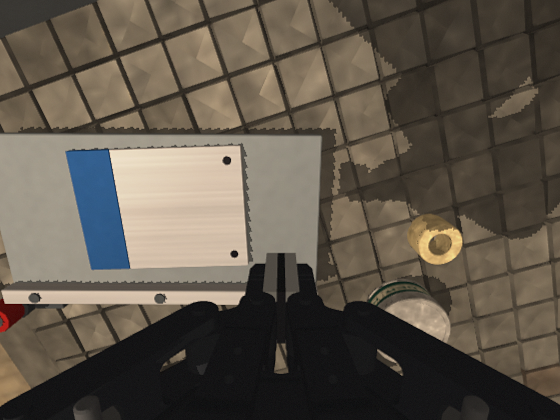

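The wrist view shows the shut tips near (282,255), behind the blank's tail edge at (243,145)–(250,265). The blank is lying flat. Descending towards the bed.

Call:
{"fn": "drive_tool", "kwargs": {"targets": [{"x": 0,"y": 0.002,"z": 0.015,"wx": 0,"wy": 0,"wz": 0},{"x": 0,"y": 0.002,"z": 0.03,"wx": 0,"wy": 0,"wz": 0},{"x": 0,"y": 0.002,"z": 0.045,"wx": 0,"wy": 0,"wz": 0},{"x": 0,"y": 0.002,"z": 0.06,"wx": 0,"wy": 0,"wz": 0},{"x": 0,"y": 0.002,"z": 0.07,"wx": 0,"wy": 0,"wz": 0},{"x": 0,"y": 0.002,"z": 0.08,"wx": 0,"wy": 0,"wz": 0},{"x": 0,"y": 0.002,"z": 0.084,"wx": 0,"wy": 0,"wz": 0},{"x": 0,"y": 0.002,"z": 0.084,"wx": 0,"wy": 0,"wz": 0}]}}

```text
time: 9.78
ee_pos: [0.5016, 0.4029, 0.0158]
ee_rot: [-0.489, -3.101, 0.003]
force: [-0.0, 0.0, -0.1]
gripper_width: 0.0
gripper_force: 0.0
```

Call:
{"fn": "drive_tool", "kwargs": {"targets": [{"x": 0,"y": 0,"z": 0.0005,"wx": 0,"wy": 0,"wz": 0},{"x": 0,"y": 0,"z": 0.001,"wx": 0,"wy": 0,"wz": 0},{"x": 0,"y": 0,"z": 0.0015,"wx": 0,"wy": 0,"wz": 0},{"x": 0,"y": 0,"z": 0.002,"wx": 0,"wy": 0,"wz": 0},{"x": 0,"y": 0,"z": 0.0025,"wx": 0,"wy": 0,"wz": 0},{"x": 0,"y": 0,"z": 0.003,"wx": 0,"wy": 0,"wz": 0},{"x": 0,"y": 0,"z": 0.0035,"wx": 0,"wy": 0,"wz": 0},{"x": 0,"y": 0,"z": 0.0035,"wx": 0,"wy": 0,"wz": 0}]}}

```text
time: 10.45
ee_pos: [0.5024, 0.4034, 0.014]
ee_rot: [-0.489, -3.103, 0.0]
force: [0.4, -0.2, -0.3]
gripper_width: 0.0001
gripper_force: 0.0
```

Call:
{"fn": "drive_tool", "kwargs": {"targets": [{"x": 0,"y": 0,"z": 0.0005,"wx": 0,"wy": 0,"wz": 0},{"x": 0,"y": 0,"z": 0.001,"wx": 0,"wy": 0,"wz": 0},{"x": 0,"y": 0,"z": 0.0015,"wx": 0,"wy": 0,"wz": 0},{"x": 0,"y": 0,"z": 0.002,"wx": 0,"wy": 0,"wz": 0},{"x": 0,"y": 0,"z": 0.0025,"wx": 0,"wy": 0,"wz": 0},{"x": 0,"y": 0,"z": 0.003,"wx": 0,"wy": 0,"wz": 0},{"x": 0,"y": 0,"z": 0.003,"wx": 0,"wy": 0,"wz": 0},{"x": 0,"y": 0,"z": 0.003,"wx": 0,"wy": 0,"wz": 0}]}}

```text
time: 11.12
ee_pos: [0.5024, 0.4035, 0.011]
ee_rot: [-0.489, -3.103, 0.0]
force: [-0.5, 0.5, -0.6]
gripper_width: 0.0003
gripper_force: 0.0
```

```bash
python3 - <<'E'
from h import *
go()
E
```

```text
t 11.12 at [-14.1  96.7] z 11.0 ang 0.3 F(ledge) [-0.7  0.4] -0.6 w 0.0003 q [ 0.59  0.31  1.8   0.    1.04 -0.66]
```

Call:
{"fn": "drive_tool", "kwargs": {"targets": [{"x": 0,"y": 0,"z": 0.0005,"wx": 0,"wy": 0,"wz": 0},{"x": 0,"y": 0,"z": 0.001,"wx": 0,"wy": 0,"wz": 0},{"x": 0,"y": 0,"z": 0.0015,"wx": 0,"wy": 0,"wz": 0},{"x": 0,"y": 0,"z": 0.002,"wx": 0,"wy": 0,"wz": 0},{"x": 0,"y": 0,"z": 0.002,"wx": 0,"wy": 0,"wz": 0},{"x": 0,"y": 0,"z": 0.002,"wx": 0,"wy": 0,"wz": 0},{"x": 0,"y": 0,"z": 0.002,"wx": 0,"wy": 0,"wz": 0},{"x": 0,"y": 0,"z": 0.002,"wx": 0,"wy": 0,"wz": 0}]}}

```text
time: 11.78
ee_pos: [0.5026, 0.4036, 0.0104]
ee_rot: [-0.489, -3.103, 0.0]
force: [-2.3, -1.8, 7.1]
gripper_width: -0.0003
gripper_force: 3.3
```

Call:
{"fn": "drive_tool", "kwargs": {"targets": [{"x": 0,"y": 0,"z": 0.0005,"wx": 0,"wy": 0,"wz": 0},{"x": 0,"y": 0,"z": 0.001,"wx": 0,"wy": 0,"wz": 0},{"x": 0,"y": 0,"z": 0.0015,"wx": 0,"wy": 0,"wz": 0},{"x": 0,"y": 0,"z": 0.0015,"wx": 0,"wy": 0,"wz": 0},{"x": 0,"y": 0,"z": 0.0015,"wx": 0,"wy": 0,"wz": 0},{"x": 0,"y": 0,"z": 0.0015,"wx": 0,"wy": 0,"wz": 0},{"x": 0,"y": 0,"z": 0.0015,"wx": 0,"wy": 0,"wz": 0},{"x": 0,"y": 0,"z": 0.0015,"wx": 0,"wy": 0,"wz": 0}]}}

```text
time: 12.45
ee_pos: [0.5026, 0.4036, 0.0103]
ee_rot: [-0.489, -3.103, 0.001]
force: [-6.1, -4.3, 13.6]
gripper_width: 0.0001
gripper_force: 6.9
```

Contact is at TCP z ≈ 10.4 mm, so the tips are 19.6 mm above the TCP, and pushing height is TCP ≈ 13. Next I lift and go to the front edge.

Call:
{"fn": "drive_tool", "kwargs": {"targets": [{"x": 0,"y": 0,"z": -0.01,"wx": 0,"wy": 0,"wz": 0},{"x": 0,"y": 0,"z": -0.03,"wx": 0,"wy": 0,"wz": 0},{"x": 0,"y": 0,"z": -0.05,"wx": 0,"wy": 0,"wz": 0},{"x": 0.02,"y": -0.023,"z": -0.05,"wx": 0,"wy": 0,"wz": 0},{"x": 0.04,"y": -0.046,"z": -0.05,"wx": 0,"wy": 0,"wz": 0},{"x": 0.06,"y": -0.07,"z": -0.05,"wx": 0,"wy": 0,"wz": 0},{"x": 0.076,"y": -0.092,"z": -0.05,"wx": 0,"wy": 0,"wz": 0},{"x": 0.076,"y": -0.092,"z": -0.05,"wx": 0,"wy": 0,"wz": 0}]}}

```text
time: 13.12
ee_pos: [0.3972, 0.3365, 0.0558]
ee_rot: [-0.488, -3.1, 0.006]
force: [-0.4, 0.7, -1.1]
gripper_width: -0.0006
gripper_force: 0.0
```

```bash
python3 - <<'E'
from h import *
go((-90,5,13,0))
p,d=camera('wrist')
go((-90,5,13,0))
E
```

```text
t 13.12 at [-93.1   0.1] z 55.8 ang 0.3 F(ledge) [-0.6  0.6] -1.1 w -0.0006 q [ 0.6  -0.01  2.06  0.    1.09 -0.66]
-> (-90, 5, 13, 0) shift [-0.0032  0.005   0.0427] turn [-0.24 -0.19  0.34]
t 13.17 at [-91.2   2.4] z 56.9 ang 0.3 F(ledge) [ 0.5 -0.4] -0.3 w -0.0003 q [ 0.6  -0.    2.06 -0.    1.09 -0.66]
-> (-90, 5, 13, 0) shift [-0.0012  0.0026  0.0439] turn [-0.07 -0.05  0.33]
```

Call:
{"fn": "drive_tool", "kwargs": {"targets": [{"x": 0,"y": 0.002,"z": 0.01,"wx": 0,"wy": 0,"wz": 0.3},{"x": 0,"y": 0.002,"z": 0.02,"wx": 0,"wy": 0,"wz": 0.3},{"x": 0,"y": 0.002,"z": 0.03,"wx": 0,"wy": 0,"wz": 0.3},{"x": 0,"y": 0.002,"z": 0.04,"wx": 0,"wy": 0,"wz": 0.3},{"x": 0,"y": 0.002,"z": 0.044,"wx": 0,"wy": 0,"wz": 0.3},{"x": 0,"y": 0.002,"z": 0.044,"wx": 0,"wy": 0,"wz": 0.3},{"x": 0,"y": 0.002,"z": 0.044,"wx": 0,"wy": 0,"wz": 0.3},{"x": 0,"y": 0.002,"z": 0.044,"wx": 0,"wy": 0,"wz": 0.3}]}}

```text
time: 13.83
ee_pos: [0.4028, 0.3415, 0.0138]
ee_rot: [0.497, 3.102, 0.0]
force: [-0.3, -0.6, 0.3]
gripper_width: -0.0003
gripper_force: 0.0
```

```bash
python3 - <<'E'
from h import *
go((-64,5,13,0),(-58,5,13,0))
E
```

```text
t 13.83 at [-89.3   6.6] z 13.8 ang 0.0 F(ledge) [-0.1 -0.7] 0.3 w -0.0003 q [ 0.6   0.07  2.07 -0.    1.   -0.65]
-> (-64, 5, 13, 0) shift [-0.0253 -0.0016  0.0008] turn [0.02 0.01 0.01]
-> (-58, 5, 13, 0) shift [-0.0313 -0.0016  0.0008] turn [0.02 0.01 0.01]
```

Call:
{"fn": "drive_tool", "kwargs": {"targets": [{"x": -0.006,"y": -0.001,"z": 0.001,"wx": 0,"wy": 0,"wz": 0},{"x": -0.012,"y": -0.001,"z": 0.001,"wx": 0,"wy": 0,"wz": 0},{"x": -0.015,"y": -0.001,"z": 0.001,"wx": 0,"wy": 0,"wz": 0},{"x": -0.018,"y": -0.001,"z": 0.001,"wx": 0,"wy": 0,"wz": 0},{"x": -0.021,"y": -0.001,"z": 0.001,"wx": 0,"wy": 0,"wz": 0},{"x": -0.024,"y": -0.001,"z": 0.001,"wx": 0,"wy": 0,"wz": 0},{"x": -0.026,"y": -0.001,"z": 0.001,"wx": 0,"wy": 0,"wz": 0},{"x": -0.027,"y": -0.001,"z": 0.001,"wx": 0,"wy": 0,"wz": 0}]}}

```text
time: 14.5
ee_pos: [0.428, 0.3319, 0.0127]
ee_rot: [-0.497, -3.102, -0.0]
force: [-2.3, 1.2, 1.6]
gripper_width: 0.0002
gripper_force: 1.1
```

```bash
cat >> h.py <<'E'
def wrist_cloud(n=None):
    o=get_obs();p,d=camera('wrist');c=calibration('wrist');K=c['mtx'];T=c['tool_from_camera']
    if n:cv2.imwrite(n,p)
    v,u=np.mgrid[:420,:560];P=np.stack([(u-K[0,2])/K[0,0]*d,(v-K[1,2])/K[1,1]*d,d],-1)@T[:3,:3].T+T[:3,3]
    return p,d,o['ee_pos']+P@R.from_rotvec(o['ee_rot']).as_matrix().T
E
python3 - <<'E'
from h import *
go((-64,5,13,0),(-58,5,13,0))
p,d,W=wrist_cloud('pics/w5.png')
E
```

```text
t 14.50 at [-62.4   5.4] z 12.7 ang 0.0 F(ledge) [-2.5  0.4] 1.6 w 0.0002 q [ 0.56  0.1   2.04  0.    1.   -0.69]
-> (-64, 5, 13, 0) shift [ 0.0016 -0.0004 -0.0003] turn [ 0.01 -0.01  0.01]
-> (-58, 5, 13, 0) shift [-0.0044 -0.0004 -0.0003] turn [ 0.01 -0.01  0.01]
```

View pics/w5.png

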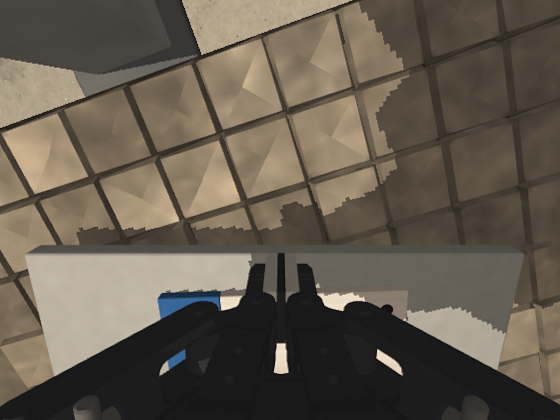

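The wrist view shows the tips against the blank's front edge (row ≈ 292, columns 160–407), with 2.5 N of push. Continuing to the fence.

Call:
{"fn": "drive_tool", "kwargs": {"targets": [{"x": -0.001,"y": 0,"z": 0,"wx": 0,"wy": 0,"wz": 0},{"x": -0.002,"y": 0,"z": 0,"wx": 0,"wy": 0,"wz": 0},{"x": -0.003,"y": 0,"z": 0,"wx": 0,"wy": 0,"wz": 0},{"x": -0.004,"y": 0,"z": 0,"wx": 0,"wy": 0,"wz": 0},{"x": -0.005,"y": 0,"z": 0,"wx": 0,"wy": 0,"wz": 0},{"x": -0.006,"y": 0,"z": 0,"wx": 0,"wy": 0,"wz": 0},{"x": -0.006,"y": 0,"z": 0,"wx": 0,"wy": 0,"wz": 0},{"x": -0.006,"y": 0,"z": 0,"wx": 0,"wy": 0,"wz": 0}]}}

```text
time: 15.22
ee_pos: [0.4326, 0.3304, 0.0126]
ee_rot: [-0.497, -3.1, -0.001]
force: [-5.8, 2.1, 3.2]
gripper_width: 0.0001
gripper_force: 2.9
```

```bash
python3 - <<'E'
from h import *
go((-58,5,13,0))
E
```

```text
t 15.22 at [-57.5   5.5] z 12.6 ang -0.0 F(ledge) [-6.2  0.2] 3.2 w 0.0001 q [ 0.55  0.11  2.03  0.    1.   -0.7 ]
-> (-58, 5, 13, 0) shift [ 0.0005 -0.0005 -0.0004] turn [ 0.   -0.12 -0.01]
```

Call:
{"fn": "drive_tool", "kwargs": {"targets": [{"x": -0.001,"y": 0,"z": 0,"wx": 0,"wy": 0,"wz": 0},{"x": -0.001,"y": 0,"z": 0,"wx": 0,"wy": 0,"wz": 0},{"x": -0.002,"y": 0,"z": 0,"wx": 0,"wy": 0,"wz": 0},{"x": -0.002,"y": 0,"z": 0,"wx": 0,"wy": 0,"wz": 0},{"x": -0.003,"y": 0,"z": 0,"wx": 0,"wy": 0,"wz": 0},{"x": -0.003,"y": 0,"z": 0,"wx": 0,"wy": 0,"wz": 0},{"x": -0.003,"y": 0,"z": 0,"wx": 0,"wy": 0,"wz": 0},{"x": -0.003,"y": 0,"z": 0,"wx": 0,"wy": 0,"wz": 0}]}}

```text
time: 15.88
ee_pos: [0.4335, 0.3308, 0.0125]
ee_rot: [-0.497, -3.095, -0.003]
force: [-12.6, 6.9, 5.2]
gripper_width: 0.0002
gripper_force: 6.9
```

```bash
python3 - <<'E'
from h import *
go((-80,5,13,0))
E
```

```text
t 15.88 at [-56.9   6. ] z 12.5 ang -0.0 F(ledge) [-14.1   2.6] 5.2 w 0.0002 q [ 0.55  0.11  2.03  0.01  1.01 -0.71]
-> (-80, 5, 13, 0) shift [ 0.0231 -0.001  -0.0003] turn [ 0.04 -0.38 -0.04]
```

Call:
{"fn": "drive_tool", "kwargs": {"targets": [{"x": 0.008,"y": 0,"z": 0,"wx": 0,"wy": 0,"wz": 0},{"x": 0.02,"y": 0,"z": 0,"wx": 0,"wy": 0,"wz": 0},{"x": 0.025,"y": 0,"z": -0.01,"wx": 0,"wy": 0,"wz": 0},{"x": 0.025,"y": 0,"z": -0.04,"wx": 0,"wy": 0,"wz": 0},{"x": 0.01,"y": 0.025,"z": -0.06,"wx": 0,"wy": 0,"wz": 0},{"x": -0.01,"y": 0.05,"z": -0.08,"wx": 0,"wy": 0,"wz": 0},{"x": -0.03,"y": 0.075,"z": -0.09,"wx": 0,"wy": 0,"wz": 0},{"x": -0.05,"y": 0.092,"z": -0.09,"wx": 0,"wy": 0,"wz": 0}]}}

```text
time: 16.55
ee_pos: [0.5159, 0.4036, 0.108]
ee_rot: [0.495, 3.096, 0.009]
force: [-0.6, 0.0, -0.8]
gripper_width: 0.0
gripper_force: 0.0
```

```bash
python3 - <<'E'
from h import *
p,d,W=wrist_cloud('pics/w6.png')
p,d,W=wrist_cloud('pics/w7.png')
go((-3,96,13,0),(-3,96,50,0))
f=np.load('/tmp/ledge.npz');M,t=f['M'],f['t'];L=(W[...,:2]-t)@M*1e3
h=cv2.cvtColor(p,cv2.COLOR_BGR2HSV);b=cv2.inRange(h,(95,120,40),(125,255,255))>0
b&=(d>0)&(abs(W[...,2]-.036)<.01);Q=L[b].astype(np.float32);print(len(Q),cv2.minAreaRect(Q),Q.min(0),Q.max(0))
E
```

```text
t 16.65 at [-0.7 99.8] z 104.9 ang -0.0 F(ledge) [0.  0.4] 0.9 w 0.0002 q [ 0.58  0.21  1.73 -0.    1.19 -0.67]
-> (-3, 96, 13, 0) shift [ 0.0027 -0.0041  0.0918] turn [ 0.19  0.23 -0.02]
-> (-3, 96, 50, 0) shift [ 0.0026 -0.004   0.0548] turn [ 0.19  0.23 -0.02]
4725 ((0.3314361572265625, -38.80302047729492), (89.99190521240234, 30.540498733520508), 1.8030260801315308) [-44.789577 -55.220222] [ 45.60918  -22.736685]
```

View pics/w7.png

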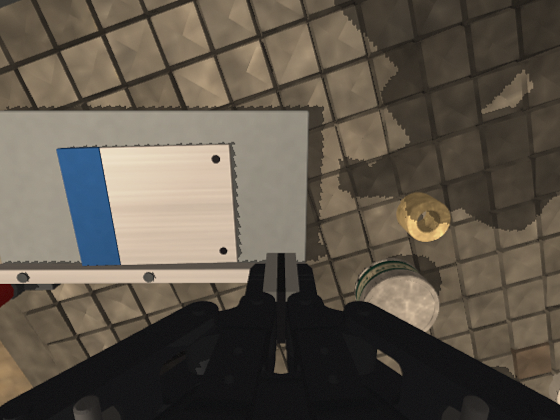

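The wrist view shows the blank by the fence: front edge from (57,150) to (235,143), fence edge at row ≈ 266, tail edge at column ≈ 236. I've now viewed 10 pictures, so from here I use numbers only. Next I fit edge lines to check flushness.

```bash
cat >> h.py <<'E'
def wpix(o,uv,z):
    c=calibration('wrist');K=c['mtx'];T=c['tool_from_camera'];Rt=R.from_rotvec(o['ee_rot']).as_matrix()
    uv=np.atleast_2d(uv).astype(float);r=np.c_[(uv-K[:2,2])/K[[0,1],[0,1]],np.ones(len(uv))]@(Rt@T[:3,:3]).T
    q=o['ee_pos']+Rt@T[:3,3];f=np.load('/tmp/ledge.npz')
    return ((q+r*((z-q[2])/r[:,2])[:,None])[:,:2]-f['t'])@f['M']*1e3
def edge(o,p,us,v0,v1,z,sign=0):
    "strongest vertical step per column; line fit in ledge mm"
    g=cv2.GaussianBlur(cv2.cvtColor(p,cv2.COLOR_BGR2GRAY),(1,3),0).astype(float);pts=[]
    for u in us:
        s=np.diff(g[v0:v1,u]);s=s*sign if sign else abs(s);pts.append((u,v0+s.argmax()+.5))
    L=wpix(o,pts,z);k=np.polyfit(L[:,1],L[:,0],1)
    for _ in range(3):
        e=L[:,0]-np.polyval(k,L[:,1]);m=abs(e)<max(1,2*np.median(abs(e)));k=np.polyfit(L[m,1],L[m,0],1)
    return k,m.sum(),L[m,1].min(),L[m,1].max()
E
python3 - <<'E'
from h import *
o=get_obs();p,d=camera('wrist')
for n,a in(('bed front',(range(10,300,3),103,122,.03)),('blank front',(range(112,205,2),138,155,.036)),('blue front',(range(64,98,2),140,158,.036)),('blank back',(range(125,210,2),258,268,.036)),('fence in',(range(5,75,2),258,276,.042)),('fence top outer',(range(5,200,2),276,295,.042))):
    k,m,y0,y1=edge(o,p,*a);print(n,'slope %.4f'%k[0],'x@y=-55 %.1f x@65 %.1f'%tuple(np.polyval(k,[-55,65])),m,len(a[0]),round(y0),round(y1))
g=cv2.cvtColor(p,cv2.COLOR_BGR2GRAY)
for u in(20,60,90,130,160,200,225):print(u,g[255:290,u].tolist())
E
```

```text
bed front slope -0.0002 x@y=-55 -69.3 x@65 -69.3 88 97 -87 110
blank front slope -0.0260 x@y=-55 -44.0 x@65 -47.1 47 47 -18 45
blue front slope -0.0464 x@y=-55 -45.0 x@65 -50.6 17 17 -51 -29
blank back slope 0.0011 x@y=-55 42.7 x@65 42.8 43 43 -21 43
fence in slope 0.0012 x@y=-55 45.4 x@65 45.5 35 35 -109 -58
fence top outer slope -0.0029 x@y=-55 56.6 x@65 56.3 88 98 -112 36
20 [153, 153, 153, 152, 152, 150, 150, 151, 154, 137, 76, 80, 80, 80, 80, 79, 79, 77, 109, 179, 206, 202, 196, 164, 121, 99, 103, 125, 162, 192, 191, 179, 118, 21, 28]
60 [147, 146, 148, 149, 150, 149, 149, 150, 151, 153, 136, 77, 79, 80, 81, 77, 79, 77, 114, 181, 202, 199, 197, 195, 193, 191, 190, 190, 188, 188, 190, 176, 107, 17, 41]
90 [80, 79, 81, 80, 78, 79, 78, 79, 79, 79, 79, 78, 79, 70, 58, 81, 80, 78, 118, 184, 200, 198, 197, 195, 194, 192, 190, 190, 191, 190, 191, 173, 89, 55, 58]
130 [191, 193, 194, 195, 197, 193, 190, 189, 189, 192, 193, 195, 197, 172, 72, 78, 78, 82, 120, 183, 201, 197, 197, 196, 195, 193, 191, 193, 194, 193, 192, 173, 79, 58, 93]
160 [191, 193, 193, 195, 194, 188, 189, 188, 188, 191, 192, 199, 179, 83, 79, 80, 79, 83, 126, 185, 198, 198, 198, 196, 195, 195, 193, 194, 194, 194, 195, 181, 122, 110, 112]
200 [191, 192, 194, 192, 191, 189, 188, 187, 186, 190, 195, 178, 84, 79, 81, 79, 80, 85, 130, 184, 196, 197, 194, 192, 192, 190, 190, 191, 193, 194, 195, 178, 94, 89, 91]
225 [25, 20, 51, 134, 197, 188, 186, 184, 185, 191, 181, 128, 76, 80, 81, 78, 80, 91, 135, 182, 193, 194, 193, 191, 189, 187, 188, 189, 193, 192, 192, 174, 93, 88, 89]
```

```bash
python3 - <<'E'
from h import *
o=get_obs()
print(wpix(o,[(90,268.2),(130,268.4),(160,267.2),(200,266.3),(225,265.7)],.036).round(1))
print(wpix(o,[(20,273.6),(90,273.4),(160,273.3),(225,273.2)],.042).round(1))
p,d=camera('wrist')
g=cv2.cvtColor(p,cv2.COLOR_BGR2GRAY)
for v in (150,160,180,200,220,240,250):
    s=np.diff(g[v,200:260].astype(float));print(v,200+s.argmin(),wpix(o,[(200+s.argmin()+.5,v)],.036).round(1))
go((-3,96,13,0))
E
```

```text
[[ 41.6 -49.5]
 [ 41.7 -18.9]
 [ 40.7   4.1]
 [ 39.9  34.7]
 [ 39.4  53.7]]
[[ 43.  -98.7]
 [ 42.8 -46.4]
 [ 42.7   6. ]
 [ 42.6  54.5]]
150 224 [[-48.   57.6]]
160 235 [[-41.2  64.9]]
180 236 [[-27.1  65.1]]
200 237 [[-12.5  65.2]]
220 239 [[ 2.6 66.1]]
240 240 [[18.3 66.3]]
250 241 [[26.4 66.7]]
t 16.75 at [-3.6 97. ] z 102.6 ang 0.0 F(ledge) [-0.6  0.2] -0.4 w 0.0 q [ 0.58  0.21  1.74 -0.    1.19 -0.67]
-> (-3, 96, 13, 0) shift [-0.0006 -0.001   0.0896] turn [-0.04 -0.01  0.  ]
```

The blank is still turned about 0.026 rad, with its tail about 3 mm off the fence. I'll push the front edge again nearer the tail, at y ≈ 42.

Call:
{"fn": "drive_tool", "kwargs": {"targets": [{"x": 0.015,"y": -0.01,"z": 0.005,"wx": 0,"wy": 0,"wz": 0},{"x": 0.035,"y": -0.02,"z": 0.01,"wx": 0,"wy": 0,"wz": 0},{"x": 0.055,"y": -0.033,"z": 0.02,"wx": 0,"wy": 0,"wz": 0},{"x": 0.075,"y": -0.045,"z": 0.03,"wx": 0,"wy": 0,"wz": 0},{"x": 0.084,"y": -0.054,"z": 0.045,"wx": 0,"wy": 0,"wz": 0},{"x": 0.084,"y": -0.054,"z": 0.065,"wx": 0,"wy": 0,"wz": 0},{"x": 0.084,"y": -0.054,"z": 0.085,"wx": 0,"wy": 0,"wz": 0},{"x": 0.084,"y": -0.054,"z": 0.089,"wx": 0,"wy": 0,"wz": 0}]}}

```text
time: 17.42
ee_pos: [0.4118, 0.3731, 0.0098]
ee_rot: [-0.495, -3.097, 0.009]
force: [0.5, -0.7, -0.9]
gripper_width: 0.0002
gripper_force: 0.0
```

```bash
python3 - <<'E'
from h import *
go((-63,42,13,0))
camera('wrist')
go((-63,42,13,0))
E
```

```text
t 17.42 at [-90.6  39.5] z 9.8 ang 0.0 F(ledge) [ 0.7 -0.6] -0.9 w 0.0002 q [ 0.64  0.14  2.   -0.    1.01 -0.61]
-> (-63, 42, 13, 0) shift [-0.0276  0.0025 -0.0033] turn [-0.35 -0.23  0.05]
t 17.47 at [-90.1  40. ] z 10.5 ang 0.0 F(ledge) [-0.5 -0.5] 0.3 w -0.0002 q [ 0.64  0.14  2.   -0.    1.01 -0.61]
-> (-63, 42, 13, 0) shift [-0.0271  0.0019 -0.0026] turn [-0.32 -0.21  0.03]
```

Call:
{"fn": "drive_tool", "kwargs": {"targets": [{"x": 0,"y": 0.002,"z": -0.0028,"wx": -0.3,"wy": -0.2,"wz": 0},{"x": 0,"y": 0.002,"z": -0.0028,"wx": -0.3,"wy": -0.2,"wz": 0},{"x": 0,"y": 0.002,"z": -0.0028,"wx": -0.3,"wy": -0.2,"wz": 0},{"x": -0.006,"y": 0.002,"z": -0.0028,"wx": -0.3,"wy": -0.2,"wz": 0},{"x": -0.012,"y": 0.002,"z": -0.0028,"wx": -0.3,"wy": -0.2,"wz": 0},{"x": -0.018,"y": 0.002,"z": -0.0028,"wx": -0.3,"wy": -0.2,"wz": 0},{"x": -0.024,"y": 0.002,"z": -0.0028,"wx": -0.3,"wy": -0.2,"wz": 0},{"x": -0.027,"y": 0.002,"z": -0.0028,"wx": -0.3,"wy": -0.2,"wz": 0}]}}

```text
time: 18.13
ee_pos: [0.4434, 0.3689, 0.0166]
ee_rot: [0.498, 3.097, 0.008]
force: [0.0, 0.3, -0.5]
gripper_width: -0.0002
gripper_force: 0.0
```

Call:
{"fn": "drive_tool", "kwargs": {"targets": [{"x": -0.001,"y": 0,"z": 0,"wx": 0,"wy": 0,"wz": 0},{"x": -0.002,"y": 0,"z": 0,"wx": 0,"wy": 0,"wz": 0},{"x": -0.003,"y": 0,"z": 0,"wx": 0,"wy": 0,"wz": 0},{"x": -0.004,"y": 0,"z": 0,"wx": 0,"wy": 0,"wz": 0},{"x": -0.005,"y": 0,"z": 0,"wx": 0,"wy": 0,"wz": 0},{"x": -0.006,"y": 0,"z": 0,"wx": 0,"wy": 0,"wz": 0},{"x": -0.006,"y": 0,"z": 0,"wx": 0,"wy": 0,"wz": 0},{"x": -0.006,"y": 0,"z": 0,"wx": 0,"wy": 0,"wz": 0}]}}

```text
time: 18.8
ee_pos: [0.4478, 0.3674, 0.0164]
ee_rot: [0.496, 3.098, 0.007]
force: [-0.4, -0.5, -0.2]
gripper_width: 0.0001
gripper_force: 0.0
```

```bash
python3 - <<'E'
from h import *
go((-56,42,13,0))
E
```

```text
t 18.80 at [-54.7  45.3] z 16.4 ang 0.0 F(ledge) [-0.3 -0.6] -0.2 w 0.0001 q [ 0.59  0.17  1.96  0.    1.01 -0.66]
-> (-56, 42, 13, 0) shift [ 0.0013 -0.0033  0.0034] turn [0.3  0.2  0.02]
```

The finger came up too high (TCP 16.4) and passed over the blank without force. Backing off and redoing it at the right height.

Call:
{"fn": "drive_tool", "kwargs": {"targets": [{"x": 0.015,"y": -0.003,"z": 0,"wx": 0.3,"wy": 0.2,"wz": 0},{"x": 0.033,"y": -0.003,"z": 0,"wx": 0.3,"wy": 0.2,"wz": 0},{"x": 0.033,"y": -0.003,"z": 0.0035,"wx": 0.3,"wy": 0.2,"wz": 0},{"x": 0.033,"y": -0.003,"z": 0.0035,"wx": 0.3,"wy": 0.2,"wz": 0},{"x": 0.033,"y": -0.003,"z": 0.0035,"wx": 0.3,"wy": 0.2,"wz": 0},{"x": 0.033,"y": -0.003,"z": 0.0035,"wx": 0.3,"wy": 0.2,"wz": 0},{"x": 0.033,"y": -0.003,"z": 0.0035,"wx": 0.3,"wy": 0.2,"wz": 0},{"x": 0.033,"y": -0.003,"z": 0.0035,"wx": 0.3,"wy": 0.2,"wz": 0}]}}

```text
time: 19.47
ee_pos: [0.4161, 0.3748, 0.013]
ee_rot: [0.498, 3.102, 0.0]
force: [-0.9, -0.4, -0.6]
gripper_width: -0.0002
gripper_force: 0.0
```

```bash
python3 - <<'E'
from h import *
go((-60,42,12.8,0))
E
```

```text
t 19.47 at [-87.1  42.4] z 13.0 ang -0.0 F(ledge) [-0.7 -0.6] -0.6 w -0.0002 q [ 0.64  0.14  2.   -0.    1.01 -0.62]
-> (-60, 42, 12.8, 0) shift [-0.0271 -0.0004  0.0002] turn [ 0.02  0.01 -0.01]
```

Call:
{"fn": "drive_tool", "kwargs": {"targets": [{"x": -0.008,"y": 0,"z": 0,"wx": 0,"wy": 0,"wz": 0},{"x": -0.016,"y": 0,"z": 0,"wx": 0,"wy": 0,"wz": 0},{"x": -0.022,"y": 0,"z": 0,"wx": 0,"wy": 0,"wz": 0},{"x": -0.024,"y": 0,"z": 0,"wx": 0,"wy": 0,"wz": 0},{"x": -0.026,"y": 0,"z": 0,"wx": 0,"wy": 0,"wz": 0},{"x": -0.028,"y": 0,"z": 0,"wx": 0,"wy": 0,"wz": 0},{"x": -0.03,"y": 0,"z": 0,"wx": 0,"wy": 0,"wz": 0},{"x": -0.03,"y": 0,"z": 0,"wx": 0,"wy": 0,"wz": 0}]}}

```text
time: 20.13
ee_pos: [0.4442, 0.3654, 0.0128]
ee_rot: [-0.497, -3.102, -0.0]
force: [-0.3, -0.7, -1.0]
gripper_width: -0.0003
gripper_force: 0.0
```

```bash
python3 - <<'E'
from h import *
go()
E
```

```text
t 20.13 at [-57.5  42.3] z 12.8 ang 0.0 F(ledge) [-0.1 -0.8] -1.0 w -0.0003 q [ 0.59  0.17  1.96  0.    1.01 -0.66]
```

Call:
{"fn": "drive_tool", "kwargs": {"targets": [{"x": -0.001,"y": 0,"z": 0,"wx": 0,"wy": 0,"wz": 0},{"x": -0.002,"y": 0,"z": 0,"wx": 0,"wy": 0,"wz": 0},{"x": -0.003,"y": 0,"z": 0,"wx": 0,"wy": 0,"wz": 0},{"x": -0.004,"y": 0,"z": 0,"wx": 0,"wy": 0,"wz": 0},{"x": -0.004,"y": 0,"z": 0,"wx": 0,"wy": 0,"wz": 0},{"x": -0.004,"y": 0,"z": 0,"wx": 0,"wy": 0,"wz": 0},{"x": -0.004,"y": 0,"z": 0,"wx": 0,"wy": 0,"wz": 0},{"x": -0.004,"y": 0,"z": 0,"wx": 0,"wy": 0,"wz": 0}]}}

```text
time: 20.8
ee_pos: [0.4459, 0.365, 0.0126]
ee_rot: [-0.497, -3.098, -0.0]
force: [-8.2, 2.7, 3.3]
gripper_width: -0.0002
gripper_force: 4.0
```

```bash
python3 - <<'E'
from h import *
go()
p,d=camera('wrist');o=get_obs()
g=cv2.cvtColor(p,cv2.COLOR_BGR2GRAY)
for u in(60,80,100,120,140,160,180,320,340,360):print(u,g[262:300:1,u].tolist())
E
```

```text
t 20.80 at [-55.8  42.4] z 12.6 ang 0.0 F(ledge) [-8.6  0. ] 3.3 w -0.0002 q [ 0.59  0.17  1.96  0.    1.01 -0.66]
60 [176, 176, 175, 176, 176, 176, 175, 176, 176, 177, 178, 177, 178, 178, 178, 178, 178, 179, 179, 178, 179, 180, 180, 179, 179, 179, 180, 178, 179, 177, 179, 177, 180, 179, 178, 178, 179, 179]
80 [176, 175, 174, 174, 176, 176, 176, 176, 177, 176, 176, 176, 176, 176, 178, 178, 179, 179, 178, 178, 179, 178, 177, 176, 177, 177, 177, 176, 176, 178, 179, 179, 179, 179, 181, 179, 179, 178]
100 [176, 177, 177, 177, 178, 179, 178, 179, 179, 180, 180, 179, 179, 180, 179, 179, 178, 180, 179, 179, 179, 179, 179, 179, 184, 167, 68, 37, 40, 41, 40, 46, 70, 86, 96, 93, 94, 93]
120 [177, 177, 176, 177, 176, 175, 176, 176, 177, 176, 177, 177, 178, 178, 179, 179, 179, 179, 179, 180, 179, 179, 180, 178, 153, 89, 71, 34, 41, 41, 40, 46, 68, 88, 94, 93, 93, 94]
140 [175, 176, 177, 176, 177, 177, 176, 174, 175, 175, 174, 174, 173, 173, 172, 173, 173, 174, 175, 176, 174, 177, 175, 178, 180, 163, 68, 35, 40, 41, 40, 46, 67, 87, 94, 92, 92, 91]
160 [176, 178, 178, 177, 178, 177, 178, 177, 178, 176, 177, 177, 179, 178, 178, 178, 177, 179, 179, 178, 178, 179, 179, 182, 166, 92, 94, 96, 97, 96, 94, 111, 165, 211, 224, 221, 222, 223]
180 [177, 176, 176, 176, 176, 176, 176, 177, 177, 176, 176, 178, 177, 178, 178, 177, 178, 178, 179, 178, 178, 178, 179, 178, 180, 176, 141, 93, 97, 97, 94, 110, 165, 210, 223, 222, 222, 221]
320 [97, 98, 97, 97, 97, 97, 96, 97, 97, 98, 98, 98, 97, 97, 97, 96, 99, 98, 96, 97, 96, 97, 95, 94, 101, 114, 102, 95, 95, 97, 97, 110, 162, 210, 198, 90, 12, 19]
340 [97, 97, 96, 96, 97, 96, 97, 97, 96, 97, 96, 97, 96, 97, 96, 96, 96, 96, 96, 96, 97, 96, 96, 94, 125, 177, 171, 171, 170, 169, 170, 170, 172, 171, 171, 173, 172, 172]
360 [96, 95, 97, 96, 97, 95, 95, 96, 96, 96, 96, 96, 96, 96, 96, 95, 96, 96, 96, 96, 96, 96, 94, 94, 94, 91, 120, 172, 169, 167, 167, 168, 169, 170, 170, 171, 172, 175]
```

The blank's front edge now lies at a constant row (293.5), parallel to the aligned tool, at x ≈ -45 mm, so it is flush. Next I go to the tail.

Call:
{"fn": "drive_tool", "kwargs": {"targets": [{"x": 0.01,"y": 0,"z": 0,"wx": 0,"wy": 0,"wz": 0},{"x": 0.025,"y": 0,"z": 0,"wx": 0,"wy": 0,"wz": 0},{"x": 0.025,"y": 0.01,"z": -0.03,"wx": 0,"wy": 0,"wz": 0},{"x": 0.015,"y": 0.025,"z": -0.045,"wx": 0,"wy": 0,"wz": 0},{"x": -0.01,"y": 0.045,"z": -0.045,"wx": 0,"wy": 0,"wz": 0},{"x": -0.035,"y": 0.055,"z": -0.045,"wx": 0,"wy": 0,"wz": 0},{"x": -0.054,"y": 0.055,"z": -0.045,"wx": 0,"wy": 0,"wz": 0},{"x": -0.054,"y": 0.055,"z": -0.045,"wx": 0,"wy": 0,"wz": 0}]}}

```text
time: 21.52
ee_pos: [0.5189, 0.3995, 0.0584]
ee_rot: [0.499, 3.099, 0.001]
force: [-0.3, -0.8, 0.7]
gripper_width: -0.0002
gripper_force: 0.0
```

Call:
{"fn": "drive_tool", "kwargs": {"targets": [{"x": 0,"y": 0,"z": 0,"wx": 0,"wy": 0,"wz": 0},{"x": 0,"y": 0,"z": 0.01,"wx": 0,"wy": 0,"wz": 0},{"x": 0,"y": 0,"z": 0.02,"wx": 0,"wy": 0,"wz": 0},{"x": 0,"y": 0,"z": 0.03,"wx": 0,"wy": 0,"wz": 0},{"x": 0,"y": 0,"z": 0.038,"wx": 0,"wy": 0,"wz": 0},{"x": 0,"y": 0,"z": 0.042,"wx": 0,"wy": 0,"wz": 0},{"x": 0,"y": 0,"z": 0.042,"wx": 0,"wy": 0,"wz": 0},{"x": 0,"y": 0,"z": 0.042,"wx": 0,"wy": 0,"wz": 0}]}}

```text
time: 22.18
ee_pos: [0.5161, 0.3995, 0.0153]
ee_rot: [-0.497, -3.101, 0.001]
force: [0.5, -0.2, 0.6]
gripper_width: -0.0001
gripper_force: 0.0
```

```bash
python3 - <<'E'
from h import *
camera('wrist');camera('wrist')
go((0,82,12.8,0))
E
```

```text
t 22.28 at [ 0.7 97.7] z 16.4 ang 0.0 F(ledge) [-0.1  0.6] 0.2 w 0.0001 q [ 0.58  0.32  1.78 -0.    1.05 -0.68]
-> (0, 82, 12.8, 0) shift [ 0.0007 -0.0157  0.0036] turn [0.05 0.04 0.01]
```

Call:
{"fn": "drive_tool", "kwargs": {"targets": [{"x": 0.001,"y": 0,"z": 0.0036,"wx": 0,"wy": 0,"wz": 0},{"x": 0.001,"y": -0.004,"z": 0.0036,"wx": 0,"wy": 0,"wz": 0},{"x": 0.001,"y": -0.008,"z": 0.0036,"wx": 0,"wy": 0,"wz": 0},{"x": 0.001,"y": -0.012,"z": 0.0036,"wx": 0,"wy": 0,"wz": 0},{"x": 0.001,"y": -0.016,"z": 0.0036,"wx": 0,"wy": 0,"wz": 0},{"x": 0.001,"y": -0.02,"z": 0.0036,"wx": 0,"wy": 0,"wz": 0},{"x": 0.001,"y": -0.024,"z": 0.0036,"wx": 0,"wy": 0,"wz": 0},{"x": 0.001,"y": -0.028,"z": 0.0036,"wx": 0,"wy": 0,"wz": 0}]}}

```text
time: 22.95
ee_pos: [0.5067, 0.3731, 0.0123]
ee_rot: [0.497, 3.102, 0.001]
force: [-0.2, 1.1, -0.6]
gripper_width: 0.0001
gripper_force: 0.5
```

```bash
python3 - <<'E'
from h import *
go((0,0,12.8,0))
E
```

```text
t 22.95 at [-0.5 69.1] z 12.3 ang -0.0 F(ledge) [-0.5  1. ] -0.6 w 0.0001 q [ 0.55  0.27  1.84  0.    1.03 -0.7 ]
-> (0, 0, 12.8, 0) shift [-0.0005 -0.0691 -0.0005] turn [ 0.04  0.01 -0.  ]
```

Call:
{"fn": "drive_tool", "kwargs": {"targets": [{"x": 0,"y": -0.005,"z": -0.0004,"wx": 0,"wy": 0,"wz": 0},{"x": 0,"y": -0.01,"z": -0.0004,"wx": 0,"wy": 0,"wz": 0},{"x": 0,"y": -0.015,"z": -0.0004,"wx": 0,"wy": 0,"wz": 0},{"x": 0,"y": -0.02,"z": -0.0004,"wx": 0,"wy": 0,"wz": 0},{"x": 0,"y": -0.025,"z": -0.0004,"wx": 0,"wy": 0,"wz": 0},{"x": 0,"y": -0.03,"z": -0.0004,"wx": 0,"wy": 0,"wz": 0},{"x": 0,"y": -0.035,"z": -0.0004,"wx": 0,"wy": 0,"wz": 0},{"x": 0,"y": -0.04,"z": -0.0004,"wx": 0,"wy": 0,"wz": 0}]}}

```text
time: 23.62
ee_pos: [0.4941, 0.3349, 0.0127]
ee_rot: [0.497, 3.102, 0.0]
force: [0.4, 1.3, 0.4]
gripper_width: -0.0001
gripper_force: 0.6
```

```bash
python3 - <<'E'
from h import *
go((0,0,12.8,0))
p,d,W=wrist_cloud();o=get_obs()
f=np.load('/tmp/ledge.npz');M,t=f['M'],f['t'];L=(W[...,:2]-t)@M*1e3
h=cv2.cvtColor(p,cv2.COLOR_BGR2HSV);b=cv2.inRange(h,(95,120,40),(125,255,255))>0
b&=(d>0)&(abs(W[...,2]-.036)<.01);Q=L[b].astype(np.float32);print(len(Q),cv2.minAreaRect(Q),Q.min(0),Q.max(0))
# blank front edge per column
u=np.arange(0,560,20)
g=cv2.cvtColor(p,cv2.COLOR_BGR2GRAY).astype(float)
vv=np.argwhere(b);print('blue px',vv.min(0),vv.max(0))
E
```

```text
t 23.62 at [-0.6 28.9] z 12.7 ang 0.0 F(ledge) [-0.1  1.4] 0.4 w -0.0001 q [ 0.51  0.21  1.91  0.    1.02 -0.75]
-> (0, 0, 12.8, 0) shift [-0.0006 -0.0289 -0.0001] turn [0.01 0.01 0.01]
10781 ((0.46486663818359375, -84.61906433105469), (31.33688735961914, 90.26226043701172), 89.56340789794922) [ -44.636845 -100.183105] [ 45.66515 -68.82562]
blue px [178   0] [353  89]
```

Call:
{"fn": "drive_tool", "kwargs": {"targets": [{"x": 0,"y": -0.005,"z": 0,"wx": 0,"wy": 0,"wz": 0},{"x": 0,"y": -0.01,"z": 0,"wx": 0,"wy": 0,"wz": 0},{"x": 0,"y": -0.015,"z": 0,"wx": 0,"wy": 0,"wz": 0},{"x": 0,"y": -0.02,"z": 0,"wx": 0,"wy": 0,"wz": 0},{"x": 0,"y": -0.025,"z": 0,"wx": 0,"wy": 0,"wz": 0},{"x": 0,"y": -0.03,"z": 0,"wx": 0,"wy": 0,"wz": 0},{"x": 0,"y": -0.035,"z": 0,"wx": 0,"wy": 0,"wz": 0},{"x": 0,"y": -0.04,"z": 0,"wx": 0,"wy": 0,"wz": 0}]}}

```text
time: 24.33
ee_pos: [0.4816, 0.2969, 0.0127]
ee_rot: [0.497, 3.102, 0.0]
force: [0.0, 1.7, -0.3]
gripper_width: -0.0002
gripper_force: 0.8
```

Call:
{"fn": "drive_tool", "kwargs": {"targets": [{"x": 0,"y": -0.003,"z": 0,"wx": 0,"wy": 0,"wz": 0},{"x": 0,"y": -0.006,"z": 0,"wx": 0,"wy": 0,"wz": 0},{"x": 0,"y": -0.009,"z": 0,"wx": 0,"wy": 0,"wz": 0},{"x": 0,"y": -0.01,"z": 0,"wx": 0,"wy": 0,"wz": 0},{"x": 0,"y": -0.01,"z": 0,"wx": 0,"wy": 0,"wz": 0},{"x": 0,"y": -0.01,"z": 0,"wx": 0,"wy": 0,"wz": 0},{"x": 0,"y": -0.01,"z": 0,"wx": 0,"wy": 0,"wz": 0},{"x": 0,"y": -0.01,"z": 0,"wx": 0,"wy": 0,"wz": 0}]}}

```text
time: 25.0
ee_pos: [0.4783, 0.2876, 0.0123]
ee_rot: [-0.497, -3.101, 0.001]
force: [-0.2, 0.1, 0.8]
gripper_width: 0.0001
gripper_force: 0.0
```

```bash
cat > m.py <<'E'
from h import *
go((0,-26.7,12.8,0))
p,d,W=wrist_cloud();o=get_obs()
f=np.load('/tmp/ledge.npz');M,t=f['M'],f['t'];L=(W[...,:2]-t)@M*1e3
h=cv2.cvtColor(p,cv2.COLOR_BGR2HSV);b=cv2.inRange(h,(95,120,40),(125,255,255))>0
b&=(d>0)&(abs(W[...,2]-.036)<.01);Q=L[b].astype(np.float32);print(len(Q),cv2.minAreaRect(Q),Q.min(0),Q.max(0))
# bed open end, found from height
bed=(d>0)&(abs(W[...,2]-.03)<.003)&(L[...,0]>-68)&(L[...,0]<-50)&(L[...,1]<0);print('bed end y',np.percentile(L[bed][:,1],[0.5,1,2]))
# same edges by colour along image rows through the plane
for v in np.unique(np.argwhere(b)[:,0])[5::12]:
    c=np.flatnonzero(b[v]);print(v,wpix(o,[(c.min()-.5,v),(c.max()+.5,v)],.036).round(1).tolist(),c.min())
E
python3 m.py
```

```text
t 25.00 at [ -0.8 -20.9] z 12.3 ang 0.0 F(ledge) [-0.2  0.1] 0.8 w 0.0001 q [ 0.45  0.13  2.   -0.    1.01 -0.81]
-> (0, -26.7, 12.8, 0) shift [-0.0008 -0.0058 -0.0005] turn [-0.04 -0.03  0.02]
10801 ((0.5647926330566406, -134.3182830810547), (31.446044921875, 90.40754699707031), 89.98165130615234) [ -44.634243 -150.04987 ] [  45.7727  -118.59556]
bed end y [-118.6491045  -117.9759149  -116.73652318]
184 [[-43.0, -142.5], [-43.0, -119.1]] 0
196 [[-37.7, -143.8], [-37.7, -119.2]] 0
208 [[-32.3, -145.1], [-32.4, -119.0]] 0
220 [[-26.8, -146.5], [-26.8, -119.2]] 0
232 [[-21.2, -147.9], [-21.2, -118.9]] 0
244 [[-15.4, -148.4], [-15.4, -119.1]] 2
256 [[-9.5, -148.4], [-9.5, -118.8]] 5
268 [[-3.5, -148.5], [-3.5, -119.0]] 8
280 [[2.7, -148.6], [2.7, -119.2]] 11
292 [[9.0, -148.6], [9.0, -118.9]] 14
304 [[15.5, -148.7], [15.5, -119.1]] 17
316 [[22.1, -148.3], [22.1, -118.8]] 21
328 [[28.9, -148.4], [28.9, -119.0]] 24
340 [[35.9, -148.5], [35.8, -118.8]] 27
352 [[43.0, -148.5], [43.0, -119.0]] 30
```

Call:
{"fn": "drive_tool", "kwargs": {"targets": [{"x": 0,"y": -0.001,"z": -0.0004,"wx": 0,"wy": 0,"wz": 0},{"x": 0,"y": -0.002,"z": -0.0004,"wx": 0,"wy": 0,"wz": 0},{"x": 0,"y": -0.003,"z": -0.0004,"wx": 0,"wy": 0,"wz": 0},{"x": 0,"y": -0.004,"z": -0.0004,"wx": 0,"wy": 0,"wz": 0},{"x": 0,"y": -0.005,"z": -0.0004,"wx": 0,"wy": 0,"wz": 0},{"x": 0,"y": -0.0055,"z": -0.0004,"wx": 0,"wy": 0,"wz": 0},{"x": 0,"y": -0.0055,"z": -0.0004,"wx": 0,"wy": 0,"wz": 0},{"x": 0,"y": -0.0055,"z": -0.0004,"wx": 0,"wy": 0,"wz": 0}]}}

```text
time: 25.72
ee_pos: [0.4769, 0.2824, 0.013]
ee_rot: [0.497, 3.102, -0.0]
force: [-1.1, -0.3, -0.0]
gripper_width: -0.0003
gripper_force: 0.2
```

Call:
{"fn": "drive_tool", "kwargs": {"targets": [{"x": 0,"y": 0.005,"z": 0,"wx": 0,"wy": 0,"wz": 0},{"x": 0,"y": 0.012,"z": 0,"wx": 0,"wy": 0,"wz": 0},{"x": 0,"y": 0.02,"z": -0.01,"wx": 0,"wy": 0,"wz": 0},{"x": 0,"y": 0.02,"z": -0.035,"wx": 0,"wy": 0,"wz": 0},{"x": 0,"y": 0.02,"z": -0.06,"wx": 0,"wy": 0,"wz": 0},{"x": 0,"y": 0.02,"z": -0.085,"wx": 0,"wy": 0,"wz": 0},{"x": 0,"y": 0.02,"z": -0.11,"wx": 0,"wy": 0,"wz": 0},{"x": 0,"y": 0.02,"z": -0.13,"wx": 0,"wy": 0,"wz": 0}]}}

```text
time: 26.38
ee_pos: [0.4841, 0.3027, 0.1464]
ee_rot: [0.496, 3.1, 0.003]
force: [0.3, 1.2, -0.1]
gripper_width: 0.0004
gripper_force: 0.0
```

```bash
python3 - <<'E'
from plant import *
for i in range(6):camera('wrist')
E
python3 m.py; python3 - <<'E'
from h import *
go((-200,60,145,0))
E
```

```text
t 26.68 at [-1.3 -6.5] z 141.6 ang 0.0 F(ledge) [-0.6  0.4] -0.6 w -0.0003 q [ 0.46  0.    1.9  -0.    1.24 -0.79]
-> (0, -26.7, 12.8, 0) shift [-0.0015 -0.0199  0.1289] turn [-0.1  -0.09  0.03]
3630 ((0.3767738342285156, -139.9316864013672), (30.659025192260742, 89.57006072998047), 89.99711608886719) [ -44.407856 -155.26268 ] [  45.161827 -124.60051 ]
bed end y [-118.88519668 -118.15201623 -116.9398675 ]
152 [[-40.9, -154.2], [-41.0, -124.5]] 100
164 [[-31.3, -154.0], [-31.3, -124.9]] 102
176 [[-21.4, -153.9], [-21.5, -124.5]] 104
188 [[-11.4, -154.6], [-11.4, -124.9]] 105
200 [[-1.1, -154.5], [-1.1, -124.4]] 107
212 [[9.4, -154.4], [9.4, -124.8]] 109
224 [[20.2, -154.3], [20.1, -125.3]] 111
236 [[31.1, -154.2], [31.1, -124.8]] 113
248 [[42.4, -154.1], [42.3, -125.2]] 115
t 26.73 at [-1.4 -6.8] z 141.2 ang 0.0 F(ledge) [-1.   0.3] -0.7 w -0.0002 q [ 0.46  0.    1.9  -0.    1.24 -0.79]
-> (-200, 60, 145, 0) shift [ 0.1986  0.0668 -0.0035] turn [-0.13 -0.13  0.02]
```

Call:
{"fn": "drive_tool", "kwargs": {"targets": [{"x": 0.015,"y": 0.02,"z": -0.01,"wx": 0,"wy": 0,"wz": 0},{"x": 0.035,"y": 0.045,"z": -0.02,"wx": 0,"wy": 0,"wz": 0},{"x": 0.06,"y": 0.07,"z": -0.03,"wx": 0,"wy": 0,"wz": 0},{"x": 0.09,"y": 0.095,"z": -0.03,"wx": 0,"wy": 0,"wz": 0},{"x": 0.12,"y": 0.12,"z": -0.03,"wx": 0,"wy": 0,"wz": 0},{"x": 0.15,"y": 0.145,"z": -0.03,"wx": 0,"wy": 0,"wz": 0},{"x": 0.18,"y": 0.17,"z": -0.03,"wx": 0,"wy": 0,"wz": 0},{"x": 0.2,"y": 0.195,"z": -0.03,"wx": 0,"wy": 0,"wz": 0}]}}

```text
time: 27.4
ee_pos: [0.3512, 0.5505, 0.171]
ee_rot: [-0.495, -3.1, 0.004]
force: [0.2, -1.0, -0.4]
gripper_width: 0.0002
gripper_force: 0.0
```

```bash
python3 - <<'E'
from h import *
for i in range(3):p,d=camera('top')
p,d=camera('top');h=cv2.cvtColor(p,cv2.COLOR_BGR2HSV);W=cloud('top',p,d)
f=np.load('/tmp/ledge.npz');M,t=f['M'],f['t']
blue=cv2.inRange(h,(95,120,40),(125,255,255));red=cv2.inRange(h,(0,150,80),(8,255,255))|cv2.inRange(h,(172,150,80),(180,255,255))
for n,m in(('blue',blue),('red',red)):
    m[:180]=0;m[300:]=0;m[:,:200]=0;m[:,400:]=0
    c=np.argwhere(m)[:,::-1].astype(np.float32);L=((pix2w('top',c,.036 if n=='blue' else .044)-t)@M*1e3).astype(np.float32);print(n,len(c),cv2.minAreaRect(L),L.min(0),L.max(0))
# brightness profile across the fence, in ledge coordinates, at several y (blank spans about y=-155..-35)
g=cv2.cvtColor(p,cv2.COLOR_BGR2GRAY);c=calibration('top')
import itertools
for y in(-110,-90,-70,-50,-40,-20,20):
    xs=np.arange(36,62,1.);w=np.c_[np.c_[xs,np.full_like(xs,y)]/1e3@M.T+t,np.full_like(xs,.039)]
    q=(w@c['extrinsics'][:3,:3].T+c['extrinsics'][:3,3])@c['mtx'].T;q=(q[:,:2]/q[:,2:]).astype(np.float32)
    print(y,cv2.remap(g,q[None,:,0],q[None,:,1],cv2.INTER_LINEAR)[0].tolist())
for x in(-65,-60,-55):
    ys=np.arange(-130,-110,1.);w=np.c_[np.c_[np.full_like(ys,x),ys]/1e3@M.T+t,np.full_like(ys,.03)]
    q=(w@c['extrinsics'][:3,:3].T+c['extrinsics'][:3,3])@c['mtx'].T;q=(q[:,:2]/q[:,2:]).astype(np.float32)
    print('end',x,cv2.remap(g,q[None,:,0],q[None,:,1],cv2.INTER_LINEAR)[0].tolist())
def at(uv,z):return ((pix2w('top',uv,z)-t)@M*1e3).round(1)
f0=np.load('/tmp/top0.npz')['p']
for n,(u,v) in dict(bottle=(205,150),tin=(180,169),bush=(163,198),shaft=(414,253)).items():
    T=f0[v-14:v+15,u-14:u+15];r=cv2.matchTemplate(p[v-22:v+23,u-22:u+23],T,cv2.TM_CCOEFF_NORMED);print(n,r.max().round(3),np.array(np.unravel_index(r.argmax(),r.shape))-8)
E
```

```text
blue 477 ((0.6709747314453125, -140.57801818847656), (88.02442169189453, 26.64035987854004), 0.5878363251686096) [ -43.39703 -154.28687] [  44.696735 -127.30881 ]
red 216 ((74.6151351928711, -168.19442749023438), (21.960100173950195, 104.05421447753906), 5.051050662994385) [  59.738594 -220.77458 ] [  82.16786 -116.28599]
-110 [233, 233, 233, 232, 232, 232, 231, 230, 226, 219, 216, 220, 224, 229, 233, 234, 234, 234, 234, 233, 227, 219, 204, 179, 153, 121]
-90 [233, 234, 234, 233, 233, 233, 232, 230, 228, 223, 217, 215, 213, 210, 207, 203, 207, 209, 212, 216, 216, 206, 195, 167, 140, 118]
-70 [234, 234, 234, 233, 233, 232, 232, 229, 226, 223, 220, 222, 226, 231, 233, 234, 234, 234, 234, 232, 231, 216, 200, 178, 152, 132]
-50 [226, 226, 230, 232, 232, 232, 231, 229, 226, 224, 223, 223, 227, 231, 233, 234, 234, 234, 234, 232, 229, 219, 203, 185, 166, 146]
-40 [224, 226, 228, 233, 233, 233, 232, 230, 227, 221, 216, 221, 225, 229, 232, 234, 234, 234, 233, 232, 227, 217, 202, 177, 151, 136]
-20 [182, 182, 182, 181, 181, 179, 176, 170, 164, 171, 183, 198, 216, 229, 232, 235, 235, 235, 234, 233, 230, 217, 204, 185, 168, 156]
20 [178, 178, 178, 178, 178, 175, 170, 165, 161, 160, 184, 208, 221, 229, 234, 234, 234, 234, 234, 233, 230, 222, 208, 190, 167, 145]
end -65 [151, 151, 150, 149, 144, 134, 124, 111, 100, 111, 131, 150, 168, 184, 185, 186, 186, 187, 186, 187]
end -60 [150, 151, 152, 153, 151, 150, 144, 137, 134, 138, 144, 161, 176, 183, 187, 189, 188, 188, 188, 187]
end -55 [146, 146, 146, 146, 146, 146, 146, 147, 149, 152, 161, 171, 181, 185, 188, 188, 188, 188, 188, 189]
bottle 0.998 [0 0]
tin 1.0 [0 0]
bush 1.0 [0 0]
shaft 1.0 [0 0]
```

```bash
python3 -c "
from plant import *
print(sign_off())"
```

```text
the job is handed in; nothing more can be done
None
```

The job is handed in: the stop is open about a quarter turn, the blank is flush along the fence with its blue band and about 5 mm of bare metal past the open end, and the four bystanders did not move. My first stop swing passed above the peg, so I repeated it lower.

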